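Lift the hot lid off the melting pan with the lid lifter

TASK

The lid of the melting pan is hot: take the lid lifter from its stand, hook its blade under the lid's loop handle without pressing hard, and lift the lid off the pan, keeping it level. Set it down gently on the round wooden rest so that it sits fully home, unhook the lifter and hang it back in the fork of its stand. Never touch the lid or the pan with the gripper or arm, and leave everything else where it is.

Things in the scene. Friction and masses are not known exactly. Their poses are not given: they have to be found in the camera images.
- melter: Round white hotplate (170 mm across, black knob towards its -x) with a steel pan fixed on it; it does not move. Pan rim 132 mm outside, 124 mm inside, 90 mm above the table; two small side handles at +y and -y reach 90 mm from the axis. Origin on the axis at table level.
- lid: Loose steel lid on the pan, 0.25 to 0.5 kg: flat disc 144 mm across, 6 mm thick. Origin: middle of the disc's underside (the seating plane), z up; on the pan it lies 90 mm above the table. Under it a plug 8 mm deep, 116 mm across tapering to 106, enters the pan. Its loop handle stands on the flat top. Start yaw within +-0.5 rad.
- rest: Fixed round wooden rest, 154 mm across, flat rim 30 mm high, hole 124 mm across and 24 mm deep lined with cork. Origin on the axis at table level. With the lid fully home its origin lies 30 mm above this origin, its plug in the hole (4 mm play all round).
- stand: Fixed stand for the lifter: dark wooden foot 130 x 90 mm, post at x = +55 mm, carrying a steel fork open towards the stand's -x. Origin at table level under the place where the lifter hangs. The lifter comes out lifted by 8 mm or more and then along -x by 65 mm, and goes back the same way.
- lifter: Loose upright lid lifter, 0.25 kg, hanging by its steel collar (40 mm across, 8 mm thick) on the fork. Origin: middle of the collar's underside, z up. Below: sleeve 14 mm thick, 40 mm long, then a 9 mm shank on the same axis with a flat blade as its foot: 16 mm wide, from x = -6 to +30 mm, 6 mm thick, tip turned up 4 mm more (10 mm over all).
- clip_jar: Glass clip-top jar, 78x63x81 mm, a bystander; origin at the middle of its underside.
- soap_bar_0: Cut bar of soap, 54x80x26 mm, a bystander; origin at the middle of its underside.
- balm_tin_0: Round balm tin, 74 mm across, 34 mm high, a bystander; origin at the middle of its underside.
- lid_loop (a point): Middle of the lid's fixed copper loop handle, 25 mm above the lid's origin: a bar 8 mm thick along the lid's y axis, its underside 15 mm above the lid's top; straight for 48 mm, legs at y = +-33 mm. The lifter's blade goes under it along the lid's x axis, from either side; hung there the lid balances level.
- stand_fork (a point): Where the lifter's origin belongs: 160 mm above the stand's origin, level with the top of the two prongs. They run along x with a 22 mm gap between them and end at x = -34 mm, with raised lips 3 mm high on their tips.
- lifter_grip (a point): Middle of the lifter's wooden grip, 37 mm above its origin; 24 x 24 mm square, 58 mm tall. The blade is sprung: pushed up it yields 3 mm at 1.5 to 6 N, then is hard. The shank telescopes, clamped stiffly: the blade's underside lies 95 to 139 mm below the origin, set differently each time and not measured. Find it by eye or feel, e.g. lower it on the lid's top beside the loop.
Things that resemble listed ones, but are neither listed nor needed, are in the scene too. Leave any purple look-alike of the stand alone.

How it is judged:
By the outcome, as a careful person would: the job done as asked, in the order asked, and still so for the second after the job is handed in, with the robot touching nothing.
It also fails if it takes over 72 s, if anything falls off the work surface, if the arm or the gripper's body presses on something with over 40 N, if the wrist force passes 120 N, or if a joint passes its speed limit or range.

ROBOT

A 6-joint arm with a two-finger parallel gripper is mounted at the origin on a cart in front of the work surface, level with it; the furniture and walls round the work are solid. World frame = base frame: x ahead of the robot, y to its left, z up, the work surface at z = 0. Lengths are in m, angles in rad, forces in N, time in s.
With the tool pointing down it reaches from about 0.25 to 0.725 m from the base axis. Payload 4 kg.
Tool frame: the origin (TCP) lies between the finger pads; the fingertips stand 11 mm ahead of it and the grasp point (between the pads) lies 8 mm behind it (bot.tip_extent is the distance from the TCP to the fingertips, in m); z points along the fingers, y is the line along which they close (so a half turn about z gives the same grasp; the last joint's range is limited). The gripper opens to 85 mm and grips with 20 to 120 N. Pads are 22 mm wide; open, the fingers measure 114 mm over their backs; the gripper's body (76 mm by 85 mm) begins 54 mm behind the grasp point. The pads swing forward as they close: fully open they stand 13 mm farther back than shut.
Start: joints at [1.286, 0.241, 0.005, 1.335, 0, 1.571], TCP at [0.14, 0.48, 0.242] pointing down, gripper open.
Joint ranges: [-2.72, 2.72], [-1.05, 1.87], [-1.09, 1.28], [-1.99, 2.15], [-1.42, 1.44], [-3.14, 3.14]. Speed limits (rad/s): [2.79, 2.79, 3.14, 3.14, 3.14, 3.14].

INTERFACE

Orientations are given as a unit quaternion [x, y, z, w].
In Python, from workcell import bot gives the robot as it stands. The module is installed in compiled form; this text tells all that it offers.
- The arm moves only by the tool drive_tool, never from a script. Its argument "rows" is a list of rows, each an object of numbers: "dx", "dy", "dz": the shift along the tool's x, y, z in units of 50 mm (1.0 is 50 mm); "wx", "wy", "wz": the turn, a rotation vector about the tool's x, y, z in units of 5 degrees (1.0 is 5 degrees); "hand": the finger opening in mm, from 0 to 85.4. A call has 1 to 20 rows; each row is the pose to reach, as a shift and turn from the pose commanded when the call began, along the tool's axes at that moment; what a row does not reach only later rows make up. A row lasts 1/10 s, in which the tool goes at most 50 mm and 8.59 degrees, less where a joint would pass 70% of its speed; a pose out of reach is approached as far as the arm can. A call with a gripper value outside its range is refused whole. The fingers move at their own pace and stop on an object; the grip force is fixed at half the most. Time passes only in rows, so rows that repeat a pose let the fingers close. It gives the time, the measured TCP pose, the force, the opening and the grip force at its end, in the units of the state.
- bot.get_obs(): the state, without advancing time (a new reading comes with each control period).
- bot.camera(name): name is "side" or "top"; returns the picture (400x640x3 uint8, red, green, blue); there is no depth.
- bot.get_calibration(name): a dict with "vfov" (degrees; the focal length in pixels is half the picture's height over the tangent of half this angle, whatever the lens; pixels are square), "cx", "cy" (the principal point, pixels), "origin" and "rotation" of the camera in the world. Camera axes: x right, y up, looking along -z (the intrinsics and any distortion apply to the point x, -y, -z); pixel columns grow to the right and rows downward; lengths in m; the calibration is good to about 2 mm. A picture is of the moment at which its call begins. get_calibration takes no time and is no camera call.
- bot.job_done(): hands the job in; it is judged then, once.
Trained networks look in the newest picture that a camera, given by its name, has taken for a name from the list of things; names that differ only in an ending like _2 or _b are one class to them, and where a whole thing is asked for, a point or a joint stands for the part that bears it (a point fixed in the world has none). Each returns a list of dicts, best first, with "score" (0 to 1); they miss things now and then, are a little off and sometimes report something else, mostly with a low value. They report only what shows in the picture. A call takes as long as a camera call. They do not tell look-alikes from the thing itself.
- bot.look_for(camera, thing): "extent" ([centre column, centre row, width, height] in pixels, round what is visible of it).
- bot.outline_of(camera, thing): "region" (400x640 bool, what is visible of it) and "extent" ([centre column, centre row, width, height] in pixels, round what is visible of it).
The state is a dict: "clock": time; "joint_pos": joint angles; "joint_vel": joint speeds; "tau": joint torques, N m; "eef_pos": TCP position; "tool_rot": TCP orientation; "ft_force": force on the tool from outside, world axes, zero at the start; "ft_torque": the same for the moment, N m; "grip_width": finger opening in m; "grasp_force": force on a finger pad.
Only numpy, scipy, OpenCV 4.12 (cv2) and the standard library are available. Lean on these libraries where they do the work, as an engineer would, in place of code of your own. Each camera call takes 0.05 s, during which the arm holds its last target. There are 200 camera calls.

## Working session

There is one attempt and no reset: what is moved stays moved. The work goes in short steps, Python scripts to look and compute and a tool call to move; the robot and the scene stay as the last step left them, time stands still between calls to the robot, and variables do not carry over. Pictures are saved under pics/ and viewed, at most 10 in all, crops included, and the job is handed in when it is done.

Besides the shell and the picture viewer there is one more tool, called after "Request:" by a JSON object that holds its "op" and its "data", one argument or row to a line. drive_tool: Moves the arm, as the interface text tells. Its arguments: {"type":"object","properties":{"rows":{"type":"array","items":{"type":"object","properties":{"dx":{"type":"number"},"dy":{"type":"number"},"dz":{"type":"number"},"wx":{"type":"number"},"wy":{"type":"number"},"wz":{"type":"number"},"hand":{"type":"number"}}}}},"required":["rows"]}

```bash
mkdir -p pics
cat > h.py <<'E'
from workcell import bot
import numpy as np, cv2
def snap(c,n=None):
    im=bot.camera(c)
    if n: cv2.imwrite('pics/'+n,im[:,:,::-1])
    return im
def cal(c):
    k=bot.get_calibration(c); f=200/np.tan(np.radians(k['vfov'])/2)
    R=np.array(k['rotation'],float).reshape(3,3); return f,k['cx'],k['cy'],np.array(k['origin']),R,k
def ray(c,u,v):
    f,cx,cy,o,R,k=cal(c); d=R@np.array([(u-cx)/f,-(v-cy)/f,-1]); return o,d
def at_z(c,u,v,z):
    o,d=ray(c,u,v); return o+d*(z-o[2])/d[2]
def proj(c,p):
    f,cx,cy,o,R,k=cal(c); q=R.T@(np.array(p)-o); return np.array([cx+f*q[0]/-q[2],cy-f*q[1]/-q[2]])
E
python3 - <<'E'
from h import *
for c in('side','top'):
    snap(c,c+'0.png'); print(bot.get_calibration(c))
    for t in ['melter','lid','rest','stand','lifter','clip_jar','soap_bar_0','balm_tin_0','lid_loop','lifter_grip']:
        print(c,t,[(round(d['score'],2),np.round(d['extent']).tolist()) for d in bot.look_for(c,t)[:3]])
print(bot.get_obs())
E
```

```text
{'vfov': 49.14440557622968, 'cx': 318.70678829025894, 'cy': 197.84466249045627, 'origin': array([ 0.08578476, -1.52606104,  0.96869693]), 'rotation': array([ 0.49976533, -0.07540131, -0.12667723,  0.85352337])}
side melter [(0.7, [324.0, 223.0, 41.0, 23.0]), (0.47, [286.0, 173.0, 17.0, 12.0])]
side lid [(0.64, [327.0, 204.0, 36.0, 19.0])]
side rest [(0.6, [291.0, 192.0, 30.0, 23.0])]
side stand [(0.91, [358.0, 269.0, 38.0, 57.0]), (0.72, [307.0, 297.0, 46.0, 70.0]), (0.71, [336.0, 241.0, 40.0, 59.0])]
side lifter [(0.85, [334.0, 225.0, 10.0, 47.0]), (0.17, [337.0, 240.0, 31.0, 56.0])]
side clip_jar [(0.57, [361.0, 230.0, 21.0, 21.0])]
side soap_bar_0 [(0.45, [348.0, 202.0, 13.0, 9.0])]
side balm_tin_0 [(0.68, [286.0, 172.0, 16.0, 12.0])]
side lid_loop [(0.56, [327.0, 203.0, 33.0, 18.0])]
side lifter_grip [(0.74, [333.0, 226.0, 10.0, 49.0])]
{'vfov': 47.300968602196974, 'cx': 322.1500524982829, 'cy': 206.52007095596213, 'origin': array([ 0.25537913, -0.0749559 ,  1.67696524]), 'rotation': array([-0.05861476,  0.05910218,  0.70724883, -0.70204724])}
top melter [(0.88, [328.0, 209.0, 54
[... 555 characters left out ...]
15.0])]
{'clock': 1.1, 'joint_pos': array([1.28600754e+00, 2.40594506e-01, 5.01549093e-03, 1.33517114e+00,
       1.32637868e-05, 1.57080411e+00]), 'joint_vel': array([-0.00054555, -0.00202992, -0.00135262, -0.00085787, -0.00089142,
        0.00147949]), 'tau': array([-1.52953067e-03, -3.72222984e+01,  2.52694380e+01,  1.24735467e-03,
        1.79833125e-05,  1.13667556e-05]), 'eef_pos': array([0.14047879, 0.47987913, 0.24231514]), 'tool_rot': array([ 1.41917535e-01,  9.89878484e-01,  2.37930573e-05, -3.28870783e-06]), 'ft_force': array([ 0.07333161,  0.41959861, -0.05340043]), 'ft_torque': array([ 0.03244158, -0.0050813 ,  0.02426046]), 'grasp_force': 0.0, 'grip_width': 0.08514285023352162}
```

View pics/side0.png

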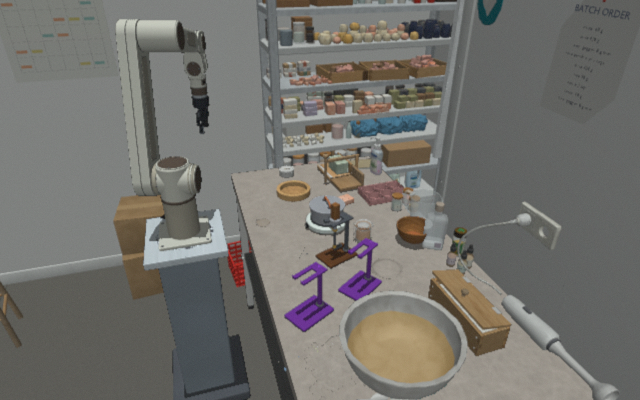

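View pics/top0.png

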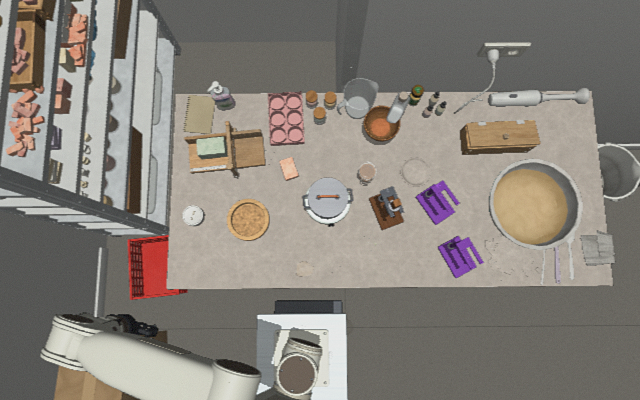

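```bash
sed -i "s/R=np.array(k\['rotation'\],float).reshape(3,3)/R=Rot.from_quat(k['rotation']).as_matrix()/; 2a from scipy.spatial.transform import Rotation as Rot" h.py
python3 - <<'E'
from h import *
t=snap('top');s=snap('side')
cv2.imwrite('pics/t1.png',cv2.resize(t[165:245,290:420],None,fx=6,fy=6,interpolation=cv2.INTER_CUBIC)[:,:,::-1])
cv2.imwrite('pics/s1.png',cv2.resize(s[172:272,262:392],None,fx=6,fy=6,interpolation=cv2.INTER_CUBIC)[:,:,::-1])
np.save('t.npy',t);np.save('s.npy',s)
hs={'melter':0.05,'lid':0.096,'rest':0.03,'stand':0.0,'lifter_grip':.23,'lid_loop':.115,'clip_jar':.08,'soap_bar_0':.026,'balm_tin_0':.034}
for c in('top','side'):
  for n,z in hs.items():
    for d in bot.outline_of(c,n)[:3]:
        if d['score']<.4: continue
        v,u=np.nonzero(d['region']); (cx,cy),(w,h),a=cv2.minAreaRect(np.c_[u,v].astype(np.float32))
        print(c,n,round(d['score'],2),'mean',u.mean().round(1),v.mean().round(1),'box',u.min(),u.max(),v.min(),v.max(),'P',at_z(c,u.mean(),v.mean(),z).round(3), 'rect',round(w,1),round(h,1),round(a))
for p in ([0,0,0],[.4,0,0],[.4,.2,0]): print(p,proj('top',p),proj('side',p))
print('tcp',proj('top',[.14,.48,.242]),proj('side',[.14,.48,.242]))
E
```

```text
top melter 0.92 mean 326.7 211.4 box 303 353 189 226 P [ 0.511 -0.093  0.05 ] rect 50.0 37.0 0
top lid 0.74 mean 328.2 197.2 box 309 348 178 217 P [ 0.555 -0.098  0.096] rect 39.0 39.0 90
top rest 0.9 mean 248.2 219.6 box 227 268 199 240 P [0.486 0.192 0.03 ] rect 41.1 40.7 27
top stand 0.9 mean 436.8 201.1 box 415 458 181 224 P [ 0.555 -0.505  0.   ] rect 37.6 33.9 54
top stand 0.72 mean 459.9 255.4 box 438 483 237 277 P [ 0.352 -0.58   0.   ] rect 37.7 33.8 59
top stand 0.64 mean 327.9 197.3 box 308 348 177 217 P [ 0.572 -0.099  0.   ] rect 40.3 38.9 45
top lid_loop 0.73 mean 327.9 197.0 box 309 347 178 216 P [ 0.551 -0.097  0.115] rect 38.0 38.0 90
top lid_loop 0.68 mean 288.7 168.5 box 280 298 157 180 P [0.655 0.04  0.115] rect 21.2 14.2 72
top clip_jar 0.68 mean 366.8 172.7 box 358 376 162 183 P [ 0.646 -0.238  0.08 ] rect 18.4 19.8 45
top clip_jar 0.43 mean 327.8 196.9 box 308 347 178 216 P [ 0.559 -0.097  0.08 ] rect 38.0 39.0 90
top soap_bar_0 0.76 mean 288.9 168.3 box 281 297 158 179 P [0.678 0.045 0.026] rect 20.6 13.3 72
top balm_tin_0 0.67 mean 193.0 215.7 box 183 203 206
[... 769 characters left out ...]
13 P [ 0.54  -0.12   0.115] rect 18.0 35.0 90
side lid_loop 0.46 mean 285.8 171.1 box 279 293 166 177 P [0.462 0.206 0.115] rect 11.0 14.0 90
side lid_loop 0.4 mean 337.5 245.7 box 316 356 212 267 P [ 0.496 -0.401  0.115] rect 53.1 40.2 82
side clip_jar 0.68 mean 362.2 229.3 box 354 371 219 241 P [ 0.634 -0.283  0.08 ] rect 22.0 17.0 90
side balm_tin_0 0.69 mean 286.0 170.8 box 279 293 165 177 P [0.499 0.374 0.034] rect 12.0 14.0 90
[0, 0, 0] [301.40498399 356.9060667 ] [184.51844506 233.91873585]
[0.4, 0, 0] [301.42108887 243.58078568] [283.6324985  218.40934856]
[0.4, 0.2, 0] [246.96662021 243.98257297] [273.77116676 196.13613337]
tcp [140.75010783 323.00553916] [204.20429423 130.72974361]
```

View pics/t1.png

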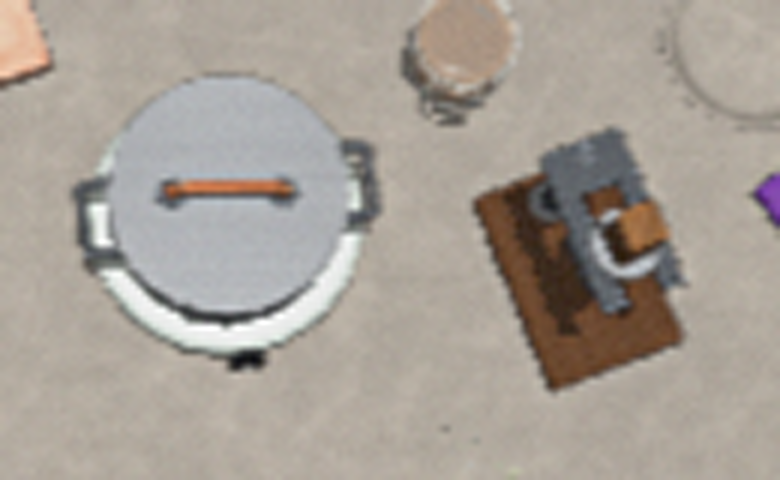

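View pics/s1.png

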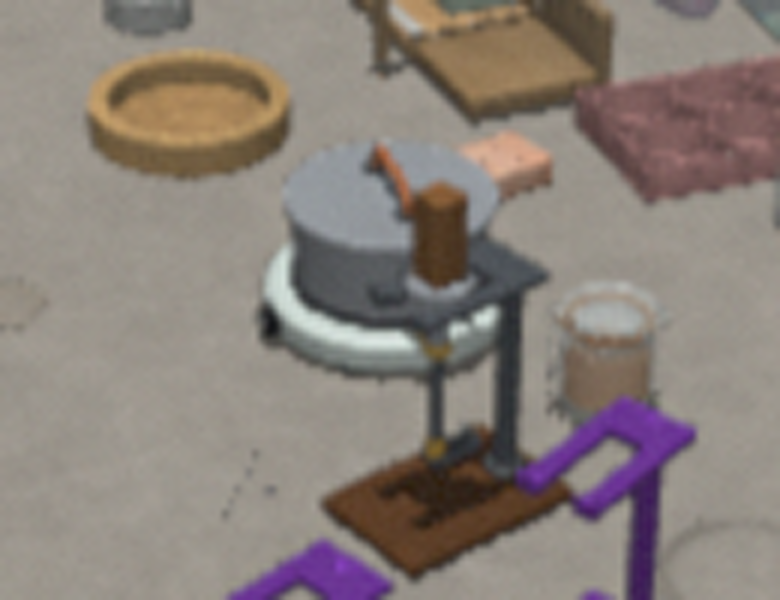

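The top crop shows three candidates for the stand: brown foot with steel fork and lifter (top ≈ 388,209), and purple ones at (439,201) and (463,257). The brown one fits: dark wooden foot, steel fork, and it holds the lifter with the wooden grip at (396,203). Its fork opens down and slightly right in the picture, and the loop bar is nearly horizontal at (328,196). The side crop shows the blade pointing toward the post, with the shank foot at about (334.5,247.5). Next I'll fit these positions.

```bash
cat >> h.py <<'E'
from scipy.optimize import least_squares
def tri(obs):
    r=lambda p: np.concatenate([proj(c,p)-np.array(q) for c,q in obs]); s=least_squares(r,[.5,-.1,.1]); return s.x,s.fun
def circ(x,y,z,r,n=48):
    a=np.linspace(0,2*np.pi,n); return np.c_[x+r*np.cos(a),y+r*np.sin(a),0*a+z]
def tf(x,y,th,pts):
    c,s=np.cos(th),np.sin(th); p=np.array(pts,float); return np.c_[x+c*p[:,0]-s*p[:,1],y+s*p[:,0]+c*p[:,1],p[:,2]]
def draw(im,c,P,col,o,k):
    q=np.array([(proj(c,p)-np.array(o)+.5)*k-.5 for p in P]); cv2.polylines(im,[np.round(q*16).astype(np.int32)],False,col,1,cv2.LINE_AA,4)
E
python3 - <<'E'
from h import *
t=np.load('t.npy');s=np.load('s.npy')
T=lambda u,v:((u+.5)/6-.5+290,(v+.5)/6-.5+165)
S=lambda u,v:((u+.5)/6-.5+262,(v+.5)/6-.5+172)
print('collar',tri([('top',T(627,242)),('side',S(443,285))]))
for n,z,q in (('footL',.012,T(473,203)),('footB',.012,T(553,390)),('footR',.012,T(683,338)),('tipL',.16,T(612,310)),('tipR',.16,T(680,283))): print(n,at_z('top',*q,z).round(4))
for n,z,q in (('footL',.012,S(322,503)),('footB',.012,S(413,575)),): print('side',n,at_z('side',*q,z).round(4))
hsv=cv2.cvtColor(t,cv2.COLOR_RGB2HSV).astype(int)
m=np.zeros(t.shape[:2],bool); sub=hsv[185:210,310:347]; m[185:210,310:347]=(sub[...,1]>90)
v,u=np.nonzero(m); print('bar',u.mean(),v.mean(),u.min(),u.max(),v.min(),v.max(),np.polyfit(u,v,1),at_z('top',u.mean(),v.mean(),.118))
for r in ('lid','rest'):
  for d in bot.outline_of('top',r)[:1]:
    cs,_=cv2.findContours(d['region'].astype(np.uint8),0,1); e=cv2.fitEllipse(max(cs,key=len)); print(r,e,at_z('top',*e[0],.096 if r=='lid' else .03))
# blade height from side: point on axis
x,y,_=tri([('top',T(627,242)),('side',S(443,285))])[0]
f=lambda z:(proj('side',[x,y,z])-262+[0,262-172]+.5)*6-.5
for z in (.02,.03,.04,.05,.06,.07,.12,.16,.168,.226): print(z,f(z))
E
```

```text
collar (array([ 0.51443895, -0.31865573,  0.16677183]), array([ 0.08052229, -0.39117764, -0.40146057,  0.08621957]))
footL [ 0.5647 -0.2489  0.012 ]
footB [ 0.4481 -0.295   0.012 ]
footR [ 0.4796 -0.3756  0.012 ]
tipL [ 0.4757 -0.3097  0.16  ]
tipR [ 0.4907 -0.3483  0.16  ]
side footL [ 0.4489 -0.2989  0.012 ]
side footB [ 0.4798 -0.3805  0.012 ]
bar 328.1463414634146 195.70731707317074 318 338 195 197 [-5.72842519e-03  1.97587079e+02] [ 0.55559148 -0.09813073  0.118     ]
lid ((328.1490783691406, 197.18760681152344), (38.68387222290039, 39.31096649169922), 50.18534469604492) [ 0.55451934 -0.09841663  0.096     ]
rest ((248.1686553955078, 219.566162109375), (40.875205993652344, 41.19282913208008), 81.28633880615234) [0.48628145 0.19247742 0.03      ]
0.02 [435.63598344 492.28365207]
0.03 [435.9592651  478.79417692]
0.04 [436.28456013 465.22069087]
0.05 [436.61188738 451.56240663]
0.06 [436.94126596 437.81852709]
0.07 [437.27271522 423.98824507]
0.12 [438.96171599 353.51182569]
0.16 [440.35225462 295.48924504]
0.168 [440.63469177 283.70407654]
0.226 [442.72703214 196.39762899]
```

```bash
cat > ov.py <<'E'
from h import *
def over(t,s,name,st=(.5145,-.318,.374),lid=(.555,-.0983,.0),zl=.09,lf=None,B=.115,rest=(.4863,.1925),rt=(300,160),rs=(275,180),w=100,k=4):
    ims=[]
    lf=lf or (*st[:2],.16,st[2])
    for c,im,o in(('top',t,rt),('side',s,rs)):
        g=np.ascontiguousarray(cv2.resize(im[o[1]:o[1]+w,o[0]:o[0]+w],None,fx=k,fy=k,interpolation=cv2.INTER_CUBIC)[:,:,::-1])
        D=lambda P,col:draw(g,c,P,col,o,k)
        D(tf(*st,[(-34,-21,160),(-34,-11,160),(12,-11,160),(12,11,160),(-34,11,160),(-34,21,160)])*1,(255,255,0)) if 0 else None
        mm=lambda p:[(a/1e3,b/1e3,z/1e3) for a,b,z in p]
        D(tf(*st,mm([(-34,-11,160),(10,-11,160),(10,11,160),(-34,11,160),(-34,-11,160)])),(255,255,0))
        D(circ(lid[0],lid[1],zl+.006,.072),(0,255,0))
        D(tf(*lid,[(0,-.033,zl+.029),(0,.033,zl+.029)]),(0,0,255))
        D(circ(*rest,.03,.077),(0,255,0)); D(circ(*rest,.03,.062),(0,255,0))
        x,y,z,a=lf
        D(circ(x,y,z+.008,.02),(255,0,255))
        D(tf(x,y,a,[(-.012,-.012,z+.066),(.012,-.012,z+.066),(.012,.012,z+.066),(-.012,.012,z+.066),(-.012,-.012,z+.066)]),(0,255,255))
        D(tf(x,y,a,[(-.006,-.008,z-B),(.03,-.008,z-B),(.03,.008,z-B),(-.006,.008,z-B),(-.006,-.008,z-B)]),(0,255,255))
        ims.append(g)
    cv2.imwrite('pics/'+name,np.hstack(ims))
E
python3 - <<'E'
from ov import *
over(np.load('t.npy'),np.load('s.npy'),'ov1.png')
a=at_z('top',318,197.587-.00573*318,.118);b=at_z('top',338,197.587-.00573*338,.118);print('bar dir yaw',np.arctan2(-(a-b)[0],(a-b)[1]))
E
```

```text
bar dir yaw -0.0015400444021001808
```

View pics/ov1.png

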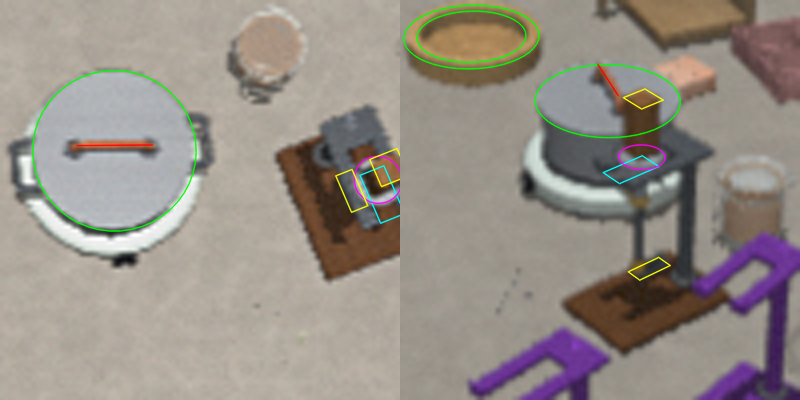

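The overlay fits the lid, loop, rest, fork, collar and blade to within about a pixel, with the blade underside about 115 mm below the origin. Next I'll work out the approach.

```bash
cat >> h.py <<'E'
def plan(p,th,show=1):
    "units for going to TCP p, tool down, tool y at world angle th"
    o=bot.get_obs(); R=Rot.from_quat(o['tool_rot']); d=R.inv().apply(np.array(p)-o['eef_pos'])/.05
    y=np.array([np.cos(th),np.sin(th),0]); 
    z=np.array([0,0,-1.]); G=Rot.from_matrix(np.c_[np.cross(y,z),y,z]); w=(R.inv()*G).as_rotvec()/np.radians(5)
    if show: print('d',d.round(3),'w',w.round(3))
    return d,w
E
python3 - <<'E'
from h import *
plan([.5145,-.318,.30],.374); plan([.5145,-.318,.189],.374)
E
```

```text
d [-11.663 -13.213  -1.154] w [-0.    -0.    10.451]
d [-11.663 -13.213   1.066] w [-0.    -0.    10.451]
```

Request:
{"op": "drive_tool", "data": {
  "rows": [
    {"dz": -0.6,"hand": 60},
    {"dz": -1.154,"hand": 60},
    {"dx": -0.6,"dy": -0.7,"dz": -1.154,"wz": 1,"hand": 60},
    {"dx": -1.2,"dy": -1.4,"dz": -1.154,"wz": 2,"hand": 60},
    {"dx": -1.8,"dy": -2.1,"dz": -1.154,"wz": 3,"hand": 60},
    {"dx": -2.5,"dy": -2.8,"dz": -1.154,"wz": 4,"hand": 60},
    {"dx": -3.1,"dy": -3.5,"dz": -1.154,"wz": 5,"hand": 60},
    {"dx": -3.7,"dy": -4.2,"dz": -1.154,"wz": 6,"hand": 60},
    {"dx": -4.3,"dy": -4.9,"dz": -1.154,"wz": 7,"hand": 60},
    {"dx": -5,"dy": -5.6,"dz": -1.154,"wz": 8,"hand": 60},
    {"dx": -5.6,"dy": -6.3,"dz": -1.154,"wz": 9,"hand": 60},
    {"dx": -6.2,"dy": -7,"dz": -1.154,"wz": 10,"hand": 60},
    {"dx": -6.8,"dy": -7.7,"dz": -1.154,"wz": 10.45,"hand": 60},
    {"dx": -7.5,"dy": -8.4,"dz": -1.154,"wz": 10.45,"hand": 60},
    {"dx": -8.1,"dy": -9.2,"dz": -1.154,"wz": 10.45,"hand": 60},
    {"dx": -8.8,"dy": -9.9,"dz": -1.154,"wz": 10.45,"hand": 60},
    {"dx": -9.4,"dy": -10.6,"dz": -1.154,"wz": 10.45,"hand": 60},
    {"dx": -10,"dy": -11.3,"dz": -1.154,"wz": 10.45,"hand": 60},
    {"dx": -10.6,"dy": -12,"dz": -1.154,"wz": 10.45,"hand": 60},
    {"dx": -11.1,"dy": -12.6,"dz": -1.154,"wz": 10.45,"hand": 60}
  ]
}}

```text
invalid input at $.rows[0]: expected keys dx, dy, dz, wx, wy, wz, hand
```

Run:
```python
from h import *
plan([.5145,-.318,.30],.374)
```

```text
d [-11.663 -13.213  -1.154] w [-0.    -0.    10.451]
```

Request:
{"op": "drive_tool", "data": {
  "rows": [
    {"dx": 0,"dy": 0,"dz": -0.6,"wx": 0,"wy": 0,"wz": 0,"hand": 60},
    {"dx": 0,"dy": 0,"dz": -1.154,"wx": 0,"wy": 0,"wz": 0,"hand": 60},
    {"dx": -1.2,"dy": -1.4,"dz": -1.154,"wx": 0,"wy": 0,"wz": 1.5,"hand": 60},
    {"dx": -2.5,"dy": -2.8,"dz": -1.154,"wx": 0,"wy": 0,"wz": 3,"hand": 60},
    {"dx": -2.5,"dy": -2.8,"dz": -1.154,"wx": 0,"wy": 0,"wz": 3,"hand": 60},
    {"dx": -5,"dy": -5.6,"dz": -1.154,"wx": 0,"wy": 0,"wz": 6,"hand": 60},
    {"dx": -5,"dy": -5.6,"dz": -1.154,"wx": 0,"wy": 0,"wz": 6,"hand": 60},
    {"dx": -5,"dy": -5.6,"dz": -1.154,"wx": 0,"wy": 0,"wz": 6,"hand": 60},
    {"dx": -5,"dy": -5.6,"dz": -1.154,"wx": 0,"wy": 0,"wz": 6,"hand": 60},
    {"dx": -8,"dy": -9,"dz": -1.154,"wx": 0,"wy": 0,"wz": 10.45,"hand": 60},
    {"dx": -8,"dy": -9,"dz": -1.154,"wx": 0,"wy": 0,"wz": 10.45,"hand": 60},
    {"dx": -8,"dy": -9,"dz": -1.154,"wx": 0,"wy": 0,"wz": 10.45,"hand": 60},
    {"dx": -8,"dy": -9,"dz": -1.154,"wx": 0,"wy": 0,"wz": 10.45,"hand": 60},
    {"dx": -8,"dy": -9,"dz": -1.154,"wx": 0,"wy": 0,"wz": 10.45,"hand": 60},
    {"dx": -11.66,"dy": -13.21,"dz": -1.154,"wx": 0,"wy": 0,"wz": 10.45,"hand": 60},
    {"dx": -11.66,"dy": -13.21,"dz": -1.154,"wx": 0,"wy": 0,"wz": 10.45,"hand": 60},
    {"dx": -11.66,"dy": -13.21,"dz": -1.154,"wx": 0,"wy": 0,"wz": 10.45,"hand": 60},
    {"dx": -11.66,"dy": -13.21,"dz": -1.154,"wx": 0,"wy": 0,"wz": 10.45,"hand": 60},
    {"dx": -11.66,"dy": -13.21,"dz": -1.154,"wx": 0,"wy": 0,"wz": 10.45,"hand": 60},
    {"dx": -11.66,"dy": -13.21,"dz": -1.154,"wx": 0,"wy": 0,"wz": 10.45,"hand": 60}
  ]
}}

```text
clock: 4.2
eef_pos: [0.5151, -0.3211, 0.299]
tool_rot: [0.564, 0.826, -0.0, -0.0]
ft_force: [0.1, 0.1, 0.3]
grip_width: 0.0599
grasp_force: 0.0
```

Run:
```python
from h import *
plan([.5145,-.318,.189],.374)
o=bot.get_obs();print(o['clock'],o['eef_pos'],o['ft_force'])
```

```text
d [0.063 0.013 2.2  ] w [-0.004  0.002 -0.025]
4.2 [ 0.51506737 -0.32111611  0.29899059] [0.06563974 0.14988188 0.32555928]
```

Request:
{"op": "drive_tool", "data": {
  "rows": [
    {"dx": 0,"dy": 0,"dz": 0.5,"wx": 0,"wy": 0,"wz": 0,"hand": 60},
    {"dx": 0,"dy": 0,"dz": 1.2,"wx": 0,"wy": 0,"wz": 0,"hand": 60},
    {"dx": 0,"dy": 0,"dz": 1.8,"wx": 0,"wy": 0,"wz": 0,"hand": 60},
    {"dx": 0,"dy": 0,"dz": 2.2,"wx": 0,"wy": 0,"wz": 0,"hand": 60},
    {"dx": 0,"dy": 0,"dz": 2.2,"wx": 0,"wy": 0,"wz": 0,"hand": 60}
  ]
}}

```text
clock: 4.7
eef_pos: [0.5123, -0.3166, 0.1861]
tool_rot: [0.563, 0.826, -0.0, -0.004]
ft_force: [0.4, 0.3, 0.1]
grip_width: 0.0598
grasp_force: 0.0
```

Run:
```python
from h import *
plan([.5145,-.318,.189],.374)
from ov import *
over(snap('top'),snap('side'),'ov2.png',rt=(350,160),rs=(285,180))
```

```text
d [-0.041  0.03  -0.059] w [-0.054 -0.072 -0.001]
```

View pics/ov2.png

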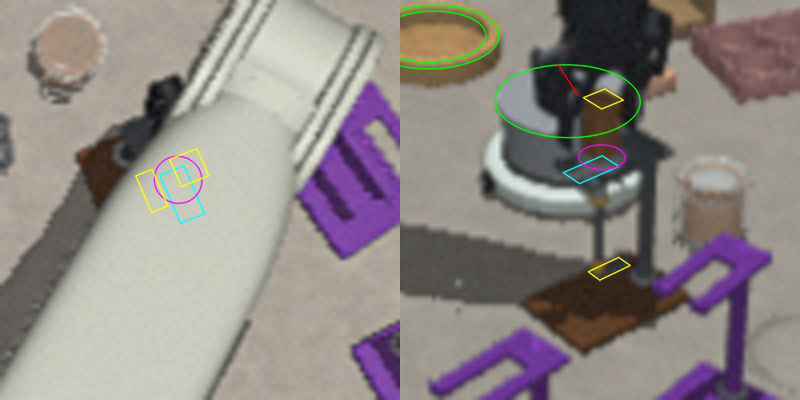

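The side crop shows the open fingers straddling the grip (about 320–355, 190–207), so I'll close.

Request:
{"op": "drive_tool", "data": {
  "rows": [
    {"dx": 0,"dy": 0,"dz": 0,"wx": 0,"wy": 0,"wz": 0,"hand": 15},
    {"dx": 0,"dy": 0,"dz": 0,"wx": 0,"wy": 0,"wz": 0,"hand": 15},
    {"dx": 0,"dy": 0,"dz": 0,"wx": 0,"wy": 0,"wz": 0,"hand": 15},
    {"dx": 0,"dy": 0,"dz": 0,"wx": 0,"wy": 0,"wz": 0,"hand": 15},
    {"dx": 0,"dy": 0,"dz": 0,"wx": 0,"wy": 0,"wz": 0,"hand": 15},
    {"dx": 0,"dy": 0,"dz": 0,"wx": 0,"wy": 0,"wz": 0,"hand": 15}
  ]
}}

```text
clock: 5.4
eef_pos: [0.515, -0.3184, 0.1918]
tool_rot: [0.563, 0.826, -0.0, 0.002]
ft_force: [-1.4, 0.4, 5.2]
grip_width: 0.0235
grasp_force: 59.2
```

Run:
```python
from h import *
plan([.5145,-.318,.189],.374); o=bot.get_obs();print(o['eef_pos'],o['ft_force'],o['ft_torque'],o['grip_width'],o['grasp_force'])
```

```text
d [ 0.011 -0.007  0.055] w [ 0.019  0.03  -0.001]
[ 0.5150095  -0.31840069  0.19176031] [-1.43783404  0.35655361  5.1661721 ] [-0.06378895  0.21419304  0.04018373] 0.02354056649684277 59.15743589401245
```

Request:
{"op": "drive_tool", "data": {
  "rows": [
    {"dx": 0,"dy": 0,"dz": -0.1,"wx": 0,"wy": 0,"wz": 0,"hand": 15},
    {"dx": 0,"dy": 0,"dz": -0.2,"wx": 0,"wy": 0,"wz": 0,"hand": 15},
    {"dx": 0,"dy": 0,"dz": -0.3,"wx": 0,"wy": 0,"wz": 0,"hand": 15},
    {"dx": 0,"dy": 0,"dz": -0.3,"wx": 0,"wy": 0,"wz": 0,"hand": 15},
    {"dx": 0,"dy": 0,"dz": -0.3,"wx": 0,"wy": 0,"wz": 0,"hand": 15}
  ]
}}

```text
clock: 5.9
eef_pos: [0.5144, -0.3178, 0.2049]
tool_rot: [0.563, 0.826, 0.0, -0.0]
ft_force: [-0.9, 0.7, -3.4]
grip_width: 0.0234
grasp_force: 58.8
```

Run:
```python
from h import *
o=bot.get_obs();print(o['eef_pos'],o['ft_force'],o['ft_torque'],o['grip_width'],o['grasp_force'])
from ov import *
x,y,z=o['eef_pos']
over(snap('top'),snap('side'),'ov3.png',rt=(350,160),rs=(285,180),lf=(x,y,z-.0318,.374))
```

```text
[ 0.51443483 -0.31779336  0.20485703] [-0.93010015  0.67222869 -3.37282964] [ 0.04830128  0.0161119  -0.02279994] 0.02343547910331097 58.75303566455841
```

View pics/ov3.png

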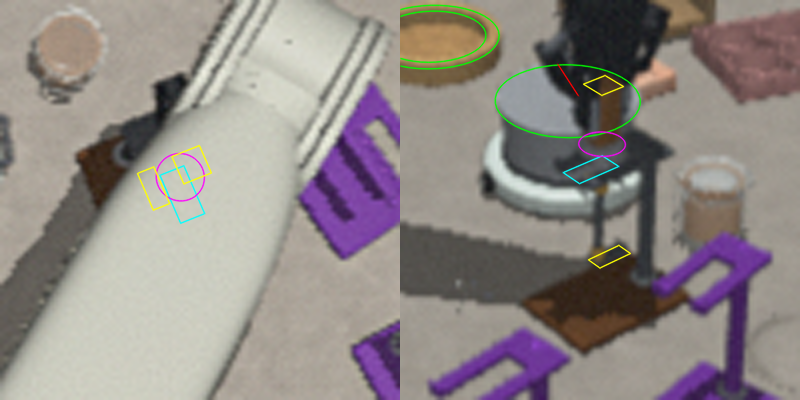

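Request:
{"op": "drive_tool", "data": {
  "rows": [
    {"dx": 0,"dy": -0.4,"dz": 0,"wx": 0,"wy": 0,"wz": 0,"hand": 15},
    {"dx": 0,"dy": -0.8,"dz": 0,"wx": 0,"wy": 0,"wz": 0,"hand": 15},
    {"dx": 0,"dy": -1.2,"dz": 0,"wx": 0,"wy": 0,"wz": 0,"hand": 15},
    {"dx": 0,"dy": -1.6,"dz": 0,"wx": 0,"wy": 0,"wz": 0,"hand": 15},
    {"dx": 0,"dy": -1.6,"dz": -0.5,"wx": 0,"wy": 0,"wz": 0,"hand": 15},
    {"dx": 0,"dy": -1.6,"dz": -1.1,"wx": 0,"wy": 0,"wz": 0,"hand": 15},
    {"dx": 0,"dy": -1.6,"dz": -1.7,"wx": 0,"wy": 0,"wz": 0,"hand": 15},
    {"dx": 0.5,"dy": -1.3,"dz": -1.7,"wx": 0,"wy": 0,"wz": 0.5,"hand": 15},
    {"dx": 1.0,"dy": -0.9,"dz": -1.7,"wx": 0,"wy": 0,"wz": 1,"hand": 15},
    {"dx": 1.5,"dy": -0.5,"dz": -1.7,"wx": 0,"wy": 0,"wz": 1.5,"hand": 15},
    {"dx": 2.0,"dy": -0.1,"dz": -1.7,"wx": 0,"wy": 0,"wz": 2.1,"hand": 15},
    {"dx": 2.6,"dy": 0.3,"dz": -1.7,"wx": 0,"wy": 0,"wz": 2.7,"hand": 15},
    {"dx": 3.2,"dy": 0.7,"dz": -1.7,"wx": 0,"wy": 0,"wz": 3.3,"hand": 15},
    {"dx": 3.7,"dy": 1.1,"dz": -1.7,"wx": 0,"wy": 0,"wz": 3.9,"hand": 15},
    {"dx": 4.15,"dy": 1.43,"dz": -1.7,"wx": 0,"wy": 0,"wz": 4.29,"hand": 15},
    {"dx": 4.15,"dy": 1.43,"dz": -1.7,"wx": 0,"wy": 0,"wz": 4.29,"hand": 15},
    {"dx": 4.15,"dy": 1.43,"dz": -1.7,"wx": 0,"wy": 0,"wz": 4.29,"hand": 15},
    {"dx": 4.15,"dy": 1.43,"dz": -1.7,"wx": 0,"wy": 0,"wz": 4.29,"hand": 15}
  ]
}}

```text
clock: 7.8
eef_pos: [0.5049, -0.0991, 0.2899]
tool_rot: [0.707, 0.707, -0.0, -0.0]
ft_force: [0.4, 0.1, -2.6]
grip_width: 0.0234
grasp_force: 59.8
```

Run:
```python
from h import *
plan([.505,-.0983,.29],0)
o=bot.get_obs();print(o['eef_pos'],o['ft_force'],o['ft_torque'],o['grip_width'],o['grasp_force'])
from ov import *
x,y,z=o['eef_pos']; th=Rot.from_quat(o['tool_rot']).apply([0,1,0]); print(np.arctan2(th[1],th[0]))
over(snap('top'),snap('side'),'ov4.png',rt=(270,160),rs=(265,140),lf=(x,y,z-.0318,0.))
```

```text
d [ 0.017  0.002 -0.002] w [-0.004  0.004 -0.008]
[ 0.50492128 -0.09912968  0.28988816] [ 0.35415648  0.0844611  -2.64257922] [-0.02430454  0.01334492  0.03824796] 0.023425334579314755 59.76001739501953
-0.0007096247708467225
```

View pics/ov4.png

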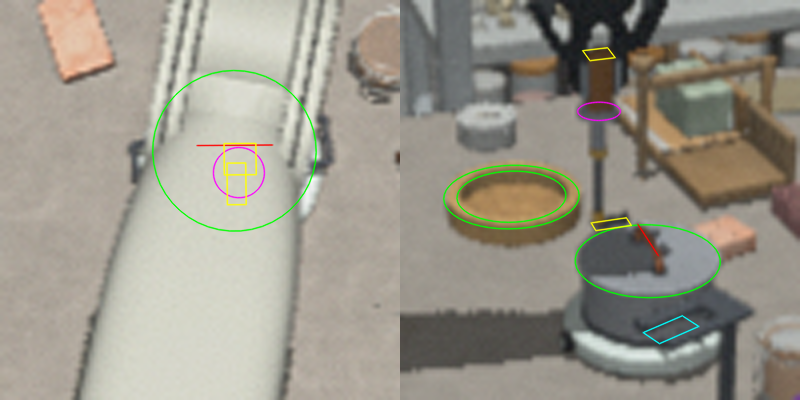

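Request:
{"op": "drive_tool", "data": {
  "rows": [
    {"dx": 0.017,"dy": 0,"dz": 0.3,"wx": 0,"wy": 0,"wz": 0,"hand": 15},
    {"dx": 0.017,"dy": 0,"dz": 0.6,"wx": 0,"wy": 0,"wz": 0,"hand": 15},
    {"dx": 0.017,"dy": 0,"dz": 0.75,"wx": 0,"wy": 0,"wz": 0,"hand": 15},
    {"dx": 0.017,"dy": 0,"dz": 0.75,"wx": 0,"wy": 0,"wz": 0,"hand": 15},
    {"dx": 0.017,"dy": 0,"dz": 0.75,"wx": 0,"wy": 0,"wz": 0,"hand": 15},
    {"dx": 0.017,"dy": 0,"dz": 0.75,"wx": 0,"wy": 0,"wz": 0,"hand": 15}
  ]
}}

```text
clock: 8.5
eef_pos: [0.5056, -0.098, 0.2534]
tool_rot: [0.707, 0.707, 0.0, 0.001]
ft_force: [0.6, 0.7, -2.9]
grip_width: 0.0233
grasp_force: 59.6
```

Request:
{"op": "drive_tool", "data": {
  "rows": [
    {"dx": 0,"dy": 0,"dz": 0.02,"wx": 0,"wy": 0,"wz": 0,"hand": 15},
    {"dx": 0,"dy": 0,"dz": 0.04,"wx": 0,"wy": 0,"wz": 0,"hand": 15},
    {"dx": 0,"dy": 0,"dz": 0.06,"wx": 0,"wy": 0,"wz": 0,"hand": 15},
    {"dx": 0,"dy": 0,"dz": 0.06,"wx": 0,"wy": 0,"wz": 0,"hand": 15},
    {"dx": 0,"dy": 0,"dz": 0.06,"wx": 0,"wy": 0,"wz": 0,"hand": 15}
  ]
}}

```text
clock: 9.0
eef_pos: [0.5051, -0.0977, 0.2495]
tool_rot: [0.707, 0.707, -0.0, -0.0]
ft_force: [-0.0, -0.3, -3.0]
grip_width: 0.0231
grasp_force: 59.6
```

Request:
{"op": "drive_tool", "data": {
  "rows": [
    {"dx": 0,"dy": 0,"dz": 0.02,"wx": 0,"wy": 0,"wz": 0,"hand": 15},
    {"dx": 0,"dy": 0,"dz": 0.04,"wx": 0,"wy": 0,"wz": 0,"hand": 15},
    {"dx": 0,"dy": 0,"dz": 0.04,"wx": 0,"wy": 0,"wz": 0,"hand": 15},
    {"dx": 0,"dy": 0,"dz": 0.04,"wx": 0,"wy": 0,"wz": 0,"hand": 15}
  ]
}}

```text
clock: 9.4
eef_pos: [0.5052, -0.0977, 0.2476]
tool_rot: [0.707, 0.707, 0.0, 0.0]
ft_force: [0.1, -0.7, -1.5]
grip_width: 0.0236
grasp_force: 59.9
```

Request:
{"op": "drive_tool", "data": {
  "rows": [
    {"dx": 0,"dy": 0,"dz": 0.02,"wx": 0,"wy": 0,"wz": 0,"hand": 15},
    {"dx": 0,"dy": 0,"dz": 0.03,"wx": 0,"wy": 0,"wz": 0,"hand": 15},
    {"dx": 0,"dy": 0,"dz": 0.03,"wx": 0,"wy": 0,"wz": 0,"hand": 15},
    {"dx": 0,"dy": 0,"dz": 0.03,"wx": 0,"wy": 0,"wz": 0,"hand": 15}
  ]
}}

```text
clock: 9.8
eef_pos: [0.5052, -0.0977, 0.2463]
tool_rot: [0.707, 0.707, 0.0, 0.0]
ft_force: [-1.4, -0.8, 1.5]
grip_width: 0.0237
grasp_force: 60.0
```

Contact starts at about z 0.2478, where the upward force appears. I'll raise the blade about 2.3 mm clear of the lid and slide it under the loop.

Request:
{"op": "drive_tool", "data": {
  "rows": [
    {"dx": 0,"dy": 0,"dz": -0.04,"wx": 0,"wy": 0,"wz": 0,"hand": 15},
    {"dx": 0,"dy": 0,"dz": -0.075,"wx": 0,"wy": 0,"wz": 0,"hand": 15},
    {"dx": 0,"dy": 0,"dz": -0.075,"wx": 0,"wy": 0,"wz": 0,"hand": 15},
    {"dx": 0,"dy": 0,"dz": -0.075,"wx": 0,"wy": 0,"wz": 0,"hand": 15},
    {"dx": 0,"dy": 0,"dz": -0.075,"wx": 0,"wy": 0,"wz": 0,"hand": 15}
  ]
}}

```text
clock: 10.3
eef_pos: [0.505, -0.0977, 0.2494]
tool_rot: [0.707, 0.707, -0.0, -0.0]
ft_force: [0.1, -0.8, -2.8]
grip_width: 0.0232
grasp_force: 59.8
```

Request:
{"op": "drive_tool", "data": {
  "rows": [
    {"dx": 0,"dy": 0.06,"dz": 0,"wx": 0,"wy": 0,"wz": 0,"hand": 15},
    {"dx": 0,"dy": 0.13,"dz": 0,"wx": 0,"wy": 0,"wz": 0,"hand": 15},
    {"dx": 0,"dy": 0.2,"dz": 0,"wx": 0,"wy": 0,"wz": 0,"hand": 15},
    {"dx": 0,"dy": 0.28,"dz": 0,"wx": 0,"wy": 0,"wz": 0,"hand": 15},
    {"dx": 0,"dy": 0.36,"dz": 0,"wx": 0,"wy": 0,"wz": 0,"hand": 15},
    {"dx": 0,"dy": 0.44,"dz": 0,"wx": 0,"wy": 0,"wz": 0,"hand": 15},
    {"dx": 0,"dy": 0.5,"dz": 0,"wx": 0,"wy": 0,"wz": 0,"hand": 15},
    {"dx": 0,"dy": 0.5,"dz": 0,"wx": 0,"wy": 0,"wz": 0,"hand": 15},
    {"dx": 0,"dy": 0.5,"dz": 0,"wx": 0,"wy": 0,"wz": 0,"hand": 15}
  ]
}}

```text
clock: 11.2
eef_pos: [0.5301, -0.0977, 0.2497]
tool_rot: [0.707, 0.707, -0.0, -0.0]
ft_force: [0.3, 0.2, -3.2]
grip_width: 0.0234
grasp_force: 59.7
```

Request:
{"op": "drive_tool", "data": {
  "rows": [
    {"dx": 0,"dy": 0.06,"dz": 0,"wx": 0,"wy": 0,"wz": 0,"hand": 15},
    {"dx": 0,"dy": 0.12,"dz": 0,"wx": 0,"wy": 0,"wz": 0,"hand": 15},
    {"dx": 0,"dy": 0.18,"dz": 0,"wx": 0,"wy": 0,"wz": 0,"hand": 15},
    {"dx": 0,"dy": 0.21,"dz": 0,"wx": 0,"wy": 0,"wz": 0,"hand": 15},
    {"dx": 0,"dy": 0.21,"dz": 0,"wx": 0,"wy": 0,"wz": 0,"hand": 15},
    {"dx": 0,"dy": 0.21,"dz": 0,"wx": 0,"wy": 0,"wz": 0,"hand": 15}
  ]
}}

```text
clock: 11.8
eef_pos: [0.5406, -0.0977, 0.2497]
tool_rot: [0.707, 0.707, -0.0, -0.0]
ft_force: [0.5, 1.5, -2.6]
grip_width: 0.0231
grasp_force: 59.8
```

Run:
```python
from h import *
from ov import *
o=bot.get_obs();x,y,z=o['eef_pos'];print(o['eef_pos'],o['ft_force'])
s=snap('side');cv2.imwrite('pics/s5.png',cv2.resize(s[170:230,290:370],None,fx=8,fy=8,interpolation=cv2.INTER_CUBIC)[:,:,::-1])
```

```text
[ 0.54060425 -0.09770143  0.24968003] [ 0.53547855  1.4997556  -2.5826024 ]
```

View pics/s5.png

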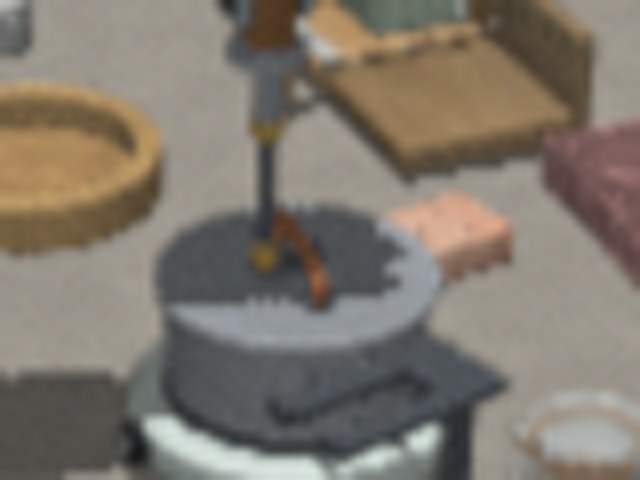

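The side crop shows the shank (323,197) with its blade passing under the copper loop (329,200). I'll lift slowly.

Request:
{"op": "drive_tool", "data": {
  "rows": [
    {"dx": 0,"dy": 0,"dz": -0.06,"wx": 0,"wy": 0,"wz": 0,"hand": 15},
    {"dx": 0,"dy": 0,"dz": -0.1,"wx": 0,"wy": 0,"wz": 0,"hand": 15},
    {"dx": 0,"dy": 0,"dz": -0.13,"wx": 0,"wy": 0,"wz": 0,"hand": 15},
    {"dx": 0,"dy": 0,"dz": -0.16,"wx": 0,"wy": 0,"wz": 0,"hand": 15},
    {"dx": 0,"dy": 0,"dz": -0.19,"wx": 0,"wy": 0,"wz": 0,"hand": 15},
    {"dx": 0,"dy": 0,"dz": -0.22,"wx": 0,"wy": 0,"wz": 0,"hand": 15},
    {"dx": 0,"dy": 0,"dz": -0.25,"wx": 0,"wy": 0,"wz": 0,"hand": 15},
    {"dx": 0,"dy": 0,"dz": -0.28,"wx": 0,"wy": 0,"wz": 0,"hand": 15},
    {"dx": 0,"dy": 0,"dz": -0.32,"wx": 0,"wy": 0,"wz": 0,"hand": 15},
    {"dx": 0,"dy": 0,"dz": -0.36,"wx": 0,"wy": 0,"wz": 0,"hand": 15},
    {"dx": 0,"dy": 0,"dz": -0.4,"wx": 0,"wy": 0,"wz": 0,"hand": 15},
    {"dx": 0,"dy": 0,"dz": -0.4,"wx": 0,"wy": 0,"wz": 0,"hand": 15},
    {"dx": 0,"dy": 0,"dz": -0.4,"wx": 0,"wy": 0,"wz": 0,"hand": 15}
  ]
}}

```text
clock: 13.15
eef_pos: [0.5407, -0.0977, 0.2699]
tool_rot: [0.707, 0.707, 0.0, 0.0]
ft_force: [-0.3, 0.2, -6.6]
grip_width: 0.0237
grasp_force: 59.2
```

Run:
```python
from h import *
o=bot.get_obs();print(o['eef_pos'],o['ft_force'],o['ft_torque'])
s=snap('side');cv2.imwrite('pics/s6.png',cv2.resize(s[160:220,290:370],None,fx=8,fy=8,interpolation=cv2.INTER_CUBIC)[:,:,::-1])
```

```text
[ 0.54071127 -0.0977138   0.26986456] [-0.30664339  0.18345231 -6.557588  ] [-0.03468695  0.07395644 -0.02327927]
```

View pics/s6.png

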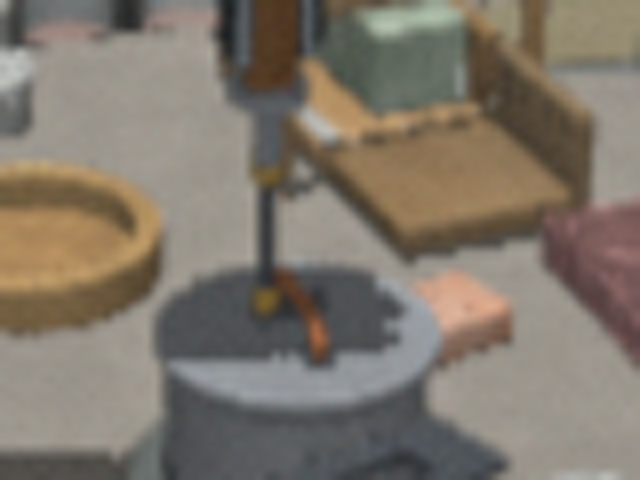

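It has lifted: the lid weighs about 0.39 kg and looks level in the crop, with the loop at (329,199). I've used all 10 views, so I'll check with numbers from here. First I'll refine the rest position.

Run:
```python
from h import *
t=np.load('t.npy');s=np.load('s.npy')
# fit rest (x,y) by maximizing gradient along projected circles, both cameras
from scipy.ndimage import map_coordinates,gaussian_filter
def mag(im):
    g=gaussian_filter(im.astype(float),(0.8,0.8,0)); gy,gx=np.gradient(g,axis=(0,1)); return np.sqrt(gx**2+gy**2).sum(2)
M={'top':mag(t),'side':mag(s)}
def sc(c,x,y,cs):
    tot=0
    for z,r in cs:
        q=np.array([proj(c,p) for p in circ(x,y,z,r)]); tot+=map_coordinates(M[c],[q[:,1],q[:,0]],order=1).mean()
    return tot
from scipy.optimize import minimize
for n,x0,cs in(('rest',(.4863,.1925),[(.03,.077),(.03,.062)]),('lid',(.555,-.0983),[(.096,.072)])):
  for c in('top','side'):
    g=np.arange(-.008,.0081,.001); A=np.array([[sc(c,x0[0]+a,x0[1]+b,cs) for b in g] for a in g]); i=np.unravel_index(A.argmax(),A.shape)
    w=np.clip(A-np.quantile(A,.9),0,None); print(n,c,x0[0]+g[i[0]],x0[1]+g[i[1]],'soft',x0[0]+(w.sum(1)@g)/w.sum(),x0[1]+(w.sum(0)@g)/w.sum())
```

```text
Traceback (most recent call last):
  File "h.py", line 16, in proj
    f,cx,cy,o,R,k=cal(c); q=R.T@(np.array(p)-o); return np.array([cx+f*q[0]/-q[2],cy-f*q[1]/-q[2]])
                  ~~~^^^
  File "h.py", line 9, in cal
    k=bot.get_calibration(c); f=200/np.tan(np.radians(k['vfov'])/2)
ValueError: time passes only in moves, steps and waits
```

Request:
{"op": "drive_tool", "data": {
  "rows": [
    {"dx": 0,"dy": 0,"dz": -0.1,"wx": 0,"wy": 0,"wz": 0,"hand": 15},
    {"dx": 0,"dy": 0,"dz": -0.25,"wx": 0,"wy": 0,"wz": 0,"hand": 15},
    {"dx": 0,"dy": 0,"dz": -0.4,"wx": 0,"wy": 0,"wz": 0,"hand": 15},
    {"dx": 0,"dy": 0,"dz": -0.5,"wx": 0,"wy": 0,"wz": 0,"hand": 15},
    {"dx": 0,"dy": 0,"dz": -0.55,"wx": 0,"wy": 0,"wz": 0,"hand": 15},
    {"dx": 0,"dy": 0,"dz": -0.55,"wx": 0,"wy": 0,"wz": 0,"hand": 15},
    {"dx": 0,"dy": 0,"dz": -0.55,"wx": 0,"wy": 0,"wz": 0,"hand": 15}
  ]
}}

```text
clock: 13.9
eef_pos: [0.5405, -0.0977, 0.2971]
tool_rot: [0.707, 0.707, -0.0, -0.0]
ft_force: [-0.9, -0.3, -6.8]
grip_width: 0.0234
grasp_force: 59.4
```

Too many calibration calls, so I'll cache it.

```bash
sed -i 's/^def cal(c):/import functools\n@functools.lru_cache(None)\ndef cal(c):/' h.py
cat > fit.py <<'E'
from h import *
from scipy.ndimage import map_coordinates,gaussian_filter
def mag(im):
    g=gaussian_filter(im.astype(float),(0.8,0.8,0)); gy,gx=np.gradient(g,axis=(0,1)); return np.sqrt(gx**2+gy**2).sum(2)
def sc(M,c,x,y,cs,span):
    tot=0
    for z,r in cs:
        P=circ(x,y,z,r); q=np.array([proj(c,p) for p in P]); tot+=map_coordinates(M,[q[:,1],q[:,0]],order=1).mean()
    return tot
def fit(im,c,x0,cs,span=.008):
    M=mag(im); g=np.linspace(-span,span,17); A=np.array([[sc(M,c,x0[0]+a,x0[1]+b,cs,0) for b in g] for a in g]); w=np.clip(A-np.quantile(A,.9),0,None)
    return np.round([x0[0]+(w.sum(1)@g)/w.sum(),x0[1]+(w.sum(0)@g)/w.sum()],4),A.max().round(1),A.mean().round(1)
E
python3 - <<'E'
from fit import *
t=np.load('t.npy');s=np.load('s.npy')
for n,x0,cs in(('rest',(.4863,.1925),[(.03,.077),(.03,.062)]),('lid',(.555,-.0983),[(.096,.072)])):
  for c,im in(('top',t),('side',s)): print(n,c,fit(im,c,x0,cs))
s2=snap('side'); np.save('s2.npy',s2)
for z in (.126,.129,.132,.135,.138): print('lid lifted, top z',z,fit(s2,'side',(.555,-.0983),[(z,.072)]))
E
```

```text
rest top (array([0.49  , 0.1966]), np.float64(83.5), np.float64(66.5))
rest side (array([0.4899, 0.194 ]), np.float64(85.0), np.float64(79.3))
lid top (array([ 0.5504, -0.0948]), np.float64(68.3), np.float64(45.5))
lid side (array([ 0.5597, -0.0962]), np.float64(32.8), np.float64(27.6))
lid lifted, top z 0.126 (array([ 0.5591, -0.0907]), np.float64(34.2), np.float64(25.9))
lid lifted, top z 0.129 (array([ 0.5592, -0.0907]), np.float64(44.0), np.float64(30.7))
lid lifted, top z 0.132 (array([ 0.5596, -0.091 ]), np.float64(52.1), np.float64(37.6))
lid lifted, top z 0.135 (array([ 0.5581, -0.0918]), np.float64(54.0), np.float64(44.4))
lid lifted, top z 0.138 (array([ 0.5564, -0.0967]), np.float64(54.1), np.float64(48.4))
```

```bash
cat > fit2.py <<'E'
from h import *
from scipy.ndimage import map_coordinates
def edges(im,c,x0,z,r0,span=.008,ch='g'):
    F=im.astype(float); F=F[...,0]-F[...,2] if ch=='s' else F.mean(2)
    out=[]
    for a in np.linspace(0,2*np.pi,72,endpoint=False):
        rr=np.arange(r0-span,r0+span,.0005); P=[(x0[0]+r*np.cos(a),x0[1]+r*np.sin(a),z) for r in rr]; q=np.array([proj(c,p) for p in P])
        v=map_coordinates(F,[q[:,1],q[:,0]],order=3); g=np.abs(np.gradient(v)); i=g[2:-2].argmax()+2
        lo,hi=max(0,i-5),i+6; rc=(g[lo:hi]@rr[lo:hi])/g[lo:hi].sum(); out.append((a,rc,g[i]))
    return np.array(out)
def circfit(x0,E):
    a,r=E[:,0],E[:,1]; P=np.c_[x0[0]+r*np.cos(a),x0[1]+r*np.sin(a)]
    f=lambda p:np.hypot(P[:,0]-p[0],P[:,1]-p[1])-p[2]
    s=least_squares(f,[*x0,r.mean()],loss='soft_l1',f_scale=.0007); return s.x.round(4),np.median(abs(f(s.x))).round(4)
E
python3 - <<'E'
from fit2 import *
t=np.load('t.npy');s=np.load('s.npy');s2=np.load('s2.npy')
for n,c,im,x0,z,r in(('rest out','top',t,(.487,.194),.03,.077),('rest in','top',t,(.487,.194),.03,.062),('rest out','side',s,(.487,.194),.03,.077),('rest in','side',s,(.487,.194),.03,.062),('lid','top',t,(.555,-.0983),.096,.072),('lid','side',s,(.555,-.0983),.096,.072)):
  for ch in 'sg':
    E=edges(im,c,x0,z,r,ch=ch); print(n,c,ch,circfit(x0,E))
E
```

```text
rest out top s (array([0.4887, 0.195 , 0.0764]), np.float64(0.0003))
rest out top g (array([0.4895, 0.1934, 0.0772]), np.float64(0.0021))
rest in top s (array([0.4883, 0.1949, 0.0628]), np.float64(0.0008))
rest in top g (array([0.4886, 0.1949, 0.0628]), np.float64(0.0006))
rest out side s (array([0.4902, 0.1997, 0.0771]), np.float64(0.0006))
rest out side g (array([0.4872, 0.1931, 0.0715]), np.float64(0.001))
rest in side s (array([0.4874, 0.1922, 0.0666]), np.float64(0.0013))
rest in side g (array([0.487 , 0.1932, 0.0674]), np.float64(0.0013))
lid top s (array([ 0.5559, -0.0957,  0.0717]), np.float64(0.0013))
lid top g (array([ 0.5524, -0.0957,  0.0728]), np.float64(0.0009))
lid side s (array([ 0.5569, -0.0941,  0.0729]), np.float64(0.001))
lid side g (array([ 0.5567, -0.0943,  0.0713]), np.float64(0.0021))
```

Request:
{"op": "drive_tool", "data": {
  "rows": [
    {"dx": 0.06,"dy": -0.01,"dz": 0,"wx": 0,"wy": 0,"wz": 0,"hand": 15},
    {"dx": 0.2,"dy": -0.05,"dz": 0,"wx": 0,"wy": 0,"wz": 0,"hand": 15},
    {"dx": 0.43,"dy": -0.1,"dz": 0,"wx": 0,"wy": 0,"wz": 0,"hand": 15},
    {"dx": 0.75,"dy": -0.175,"dz": 0,"wx": 0,"wy": 0,"wz": 0,"hand": 15},
    {"dx": 1.15,"dy": -0.27,"dz": 0,"wx": 0,"wy": 0,"wz": 0,"hand": 15},
    {"dx": 1.6,"dy": -0.375,"dz": 0,"wx": 0,"wy": 0,"wz": 0,"hand": 15},
    {"dx": 2.05,"dy": -0.48,"dz": 0,"wx": 0,"wy": 0,"wz": 0,"hand": 15},
    {"dx": 2.5,"dy": -0.585,"dz": 0,"wx": 0,"wy": 0,"wz": 0,"hand": 15},
    {"dx": 2.95,"dy": -0.69,"dz": 0,"wx": 0,"wy": 0,"wz": 0,"hand": 15},
    {"dx": 3.4,"dy": -0.795,"dz": 0,"wx": 0,"wy": 0,"wz": 0,"hand": 15},
    {"dx": 3.85,"dy": -0.9,"dz": 0,"wx": 0,"wy": 0,"wz": 0,"hand": 15},
    {"dx": 4.3,"dy": -1.0,"dz": 0,"wx": 0,"wy": 0,"wz": 0,"hand": 15},
    {"dx": 4.7,"dy": -1.095,"dz": 0,"wx": 0,"wy": 0,"wz": 0,"hand": 15},
    {"dx": 5.05,"dy": -1.18,"dz": 0,"wx": 0,"wy": 0,"wz": 0,"hand": 15},
    {"dx": 5.35,"dy": -1.25,"dz": 0,"wx": 0,"wy": 0,"wz": 0,"hand": 15},
    {"dx": 5.6,"dy": -1.305,"dz": 0,"wx": 0,"wy": 0,"wz": 0,"hand": 15},
    {"dx": 5.75,"dy": -1.34,"dz": 0,"wx": 0,"wy": 0,"wz": 0,"hand": 15},
    {"dx": 5.816,"dy": -1.356,"dz": 0,"wx": 0,"wy": 0,"wz": 0,"hand": 15},
    {"dx": 5.816,"dy": -1.356,"dz": 0,"wx": 0,"wy": 0,"wz": 0,"hand": 15},
    {"dx": 5.816,"dy": -1.356,"dz": 0,"wx": 0,"wy": 0,"wz": 0,"hand": 15}
  ]
}}

```text
clock: 15.95
eef_pos: [0.473, 0.1926, 0.2972]
tool_rot: [0.707, 0.707, -0.0, 0.0]
ft_force: [0.9, 0.8, -6.8]
grip_width: 0.0235
grasp_force: 59.2
```

```bash
cat > lidfit.py <<'E'
from fit2 import *
def lidfit(im,c,x0,z):
    # image-space: collect edge points along predicted circle, fit tilted circle centre (x,y,z fixed) 
    r=[]
    for zz in (z-.004,z-.002,z,z+.002,z+.004):
        E=edges(im,c,x0,zz,.072,span=.007); r.append((round(zz,4),*circfit(x0,E)))
    return r
E
python3 - <<'E'
from lidfit import *
o=bot.get_obs();print(o['clock'],o['eef_pos'],o['ft_force'])
s=snap('side');np.save('s3.npy',s)
print('base');[print(r) for r in lidfit(np.load('s.npy'),'side',(.556,-.0955),.096)]
print('lifted');[print(r) for r in lidfit(np.load('s2.npy'),'side',(.556,-.0955),.136)]
print('now');[print(r) for r in lidfit(s,'side',(.4885,.195),.136)]
for d in bot.look_for('side','lid')[:2]: print(d)
E
```

```text
15.95 [0.47304407 0.19262993 0.29723809] [ 0.92271768  0.76026722 -6.84177568]
base
(0.092, array([ 0.5581, -0.0907,  0.0722]), np.float64(0.0017))
(0.094, array([ 0.5578, -0.0916,  0.0716]), np.float64(0.0019))
(0.096, array([ 0.5571, -0.0931,  0.0721]), np.float64(0.0021))
(0.098, array([ 0.5564, -0.096 ,  0.072 ]), np.float64(0.0021))
(0.1, array([ 0.5551, -0.0981,  0.0718]), np.float64(0.002))
lifted
(0.132, array([ 0.5578, -0.0902,  0.0721]), np.float64(0.0008))
(0.134, array([ 0.5582, -0.0909,  0.0723]), np.float64(0.0011))
(0.136, array([ 0.5575, -0.0938,  0.0721]), np.float64(0.0017))
(0.138, array([ 0.5564, -0.0968,  0.0722]), np.float64(0.0018))
(0.14, array([ 0.5554, -0.0999,  0.0724]), np.float64(0.0016))
now
(0.132, array([0.4879, 0.1963, 0.0703]), np.float64(0.0029))
(0.134, array([0.4884, 0.1989, 0.0704]), np.float64(0.0019))
(0.136, array([0.4883, 0.1989, 0.0706]), np.float64(0.0017))
(0.138, array([0.4874, 0.1958, 0.071 ]), np.float64(0.0017))
(0.14, array([0.4864, 0.1924, 0.0711]), np.float64(0.0015))
{'extent': [291.8, 168.4, 32.8, 15.1], 'score': 0.88}
```

No slip in the lift: the lid hovers at about (0.488, 0.196) over the rest at (0.4885, 0.195). Lowering now.

Request:
{"op": "drive_tool", "data": {
  "rows": [
    {"dx": 0,"dy": 0,"dz": 0.06,"wx": 0,"wy": 0,"wz": 0,"hand": 15},
    {"dx": 0,"dy": 0,"dz": 0.2,"wx": 0,"wy": 0,"wz": 0,"hand": 15},
    {"dx": 0,"dy": 0,"dz": 0.4,"wx": 0,"wy": 0,"wz": 0,"hand": 15},
    {"dx": 0,"dy": 0,"dz": 0.65,"wx": 0,"wy": 0,"wz": 0,"hand": 15},
    {"dx": 0,"dy": 0,"dz": 0.9,"wx": 0,"wy": 0,"wz": 0,"hand": 15},
    {"dx": 0,"dy": 0,"dz": 1.15,"wx": 0,"wy": 0,"wz": 0,"hand": 15},
    {"dx": 0,"dy": 0,"dz": 1.37,"wx": 0,"wy": 0,"wz": 0,"hand": 15},
    {"dx": 0,"dy": 0,"dz": 1.53,"wx": 0,"wy": 0,"wz": 0,"hand": 15},
    {"dx": 0,"dy": 0,"dz": 1.63,"wx": 0,"wy": 0,"wz": 0,"hand": 15},
    {"dx": 0,"dy": 0,"dz": 1.7,"wx": 0,"wy": 0,"wz": 0,"hand": 15},
    {"dx": 0,"dy": 0,"dz": 1.7,"wx": 0,"wy": 0,"wz": 0,"hand": 15},
    {"dx": 0,"dy": 0,"dz": 1.7,"wx": 0,"wy": 0,"wz": 0,"hand": 15}
  ]
}}

```text
clock: 17.25
eef_pos: [0.4732, 0.1932, 0.2127]
tool_rot: [0.707, 0.707, 0.0, 0.0]
ft_force: [-0.4, 0.2, -7.8]
grip_width: 0.0233
grasp_force: 59.1
```

Run:
```python
from lidfit import *
o=bot.get_obs();print(o['eef_pos'],o['ft_force'],o['ft_torque'])
s=snap('side')
z=o['eef_pos'][2]-.1609
[print(r) for r in lidfit(s,'side',(.4885,.195),z)]
```

```text
[0.47323187 0.19320793 0.21268228] [-0.35147535  0.22377146 -7.81891211] [-0.01519086  0.06926647  0.02055724]
(np.float64(0.0478), array([0.4874, 0.1992, 0.0706]), np.float64(0.0016))
(np.float64(0.0498), array([0.4871, 0.1969, 0.0699]), np.float64(0.0015))
(np.float64(0.0518), array([0.4868, 0.1939, 0.0702]), np.float64(0.0015))
(np.float64(0.0538), array([0.4865, 0.1914, 0.0707]), np.float64(0.0011))
(np.float64(0.0558), array([0.4868, 0.1899, 0.0719]), np.float64(0.0011))
```

Request:
{"op": "drive_tool", "data": {
  "rows": [
    {"dx": 0,"dy": 0.01,"dz": 0.04,"wx": 0,"wy": 0,"wz": 0,"hand": 15},
    {"dx": 0,"dy": 0.015,"dz": 0.09,"wx": 0,"wy": 0,"wz": 0,"hand": 15},
    {"dx": 0,"dy": 0.015,"dz": 0.14,"wx": 0,"wy": 0,"wz": 0,"hand": 15},
    {"dx": 0,"dy": 0.015,"dz": 0.18,"wx": 0,"wy": 0,"wz": 0,"hand": 15},
    {"dx": 0,"dy": 0.015,"dz": 0.22,"wx": 0,"wy": 0,"wz": 0,"hand": 15},
    {"dx": 0,"dy": 0.015,"dz": 0.25,"wx": 0,"wy": 0,"wz": 0,"hand": 15},
    {"dx": 0,"dy": 0.015,"dz": 0.25,"wx": 0,"wy": 0,"wz": 0,"hand": 15},
    {"dx": 0,"dy": 0.015,"dz": 0.25,"wx": 0,"wy": 0,"wz": 0,"hand": 15}
  ]
}}

```text
clock: 18.1
eef_pos: [0.4737, 0.1931, 0.1997]
tool_rot: [0.707, 0.707, -0.0, -0.0]
ft_force: [-0.8, -0.7, -7.3]
grip_width: 0.0237
grasp_force: 59.3
```

Request:
{"op": "drive_tool", "data": {
  "rows": [
    {"dx": 0,"dy": 0,"dz": 0.02,"wx": 0,"wy": 0,"wz": 0,"hand": 15},
    {"dx": 0,"dy": 0,"dz": 0.04,"wx": 0,"wy": 0,"wz": 0,"hand": 15},
    {"dx": 0,"dy": 0,"dz": 0.06,"wx": 0,"wy": 0,"wz": 0,"hand": 15},
    {"dx": 0,"dy": 0,"dz": 0.08,"wx": 0,"wy": 0,"wz": 0,"hand": 15},
    {"dx": 0,"dy": 0,"dz": 0.08,"wx": 0,"wy": 0,"wz": 0,"hand": 15},
    {"dx": 0,"dy": 0,"dz": 0.08,"wx": 0,"wy": 0,"wz": 0,"hand": 15}
  ]
}}

```text
clock: 18.7
eef_pos: [0.4742, 0.1933, 0.1965]
tool_rot: [0.707, 0.707, 0.001, 0.0]
ft_force: [-0.9, 0.2, -2.0]
grip_width: 0.0233
grasp_force: 59.9
```

The load came off at z 0.1965, against 0.1969 expected for fully home. Next I'll lower to free the blade and then withdraw it.

Request:
{"op": "drive_tool", "data": {
  "rows": [
    {"dx": 0,"dy": 0,"dz": 0.03,"wx": 0,"wy": 0,"wz": 0,"hand": 15},
    {"dx": 0,"dy": 0,"dz": 0.06,"wx": 0,"wy": 0,"wz": 0,"hand": 15},
    {"dx": 0,"dy": 0,"dz": 0.09,"wx": 0,"wy": 0,"wz": 0,"hand": 15},
    {"dx": 0,"dy": 0,"dz": 0.12,"wx": 0,"wy": 0,"wz": 0,"hand": 15},
    {"dx": 0,"dy": 0,"dz": 0.12,"wx": 0,"wy": 0,"wz": 0,"hand": 15},
    {"dx": 0,"dy": 0,"dz": 0.12,"wx": 0,"wy": 0,"wz": 0,"hand": 15}
  ]
}}

```text
clock: 19.3
eef_pos: [0.4737, 0.1931, 0.1897]
tool_rot: [0.707, 0.707, -0.0, -0.0]
ft_force: [-0.2, -0.3, -2.2]
grip_width: 0.0231
grasp_force: 59.9
```

Run:
```python
from lidfit import *
o=bot.get_obs();print(o['eef_pos'],o['ft_force'])
s=snap('side')
[print(r) for r in lidfit(s,'side',(.4885,.195),.036)]
```

```text
[0.47365459 0.1930847  0.18966516] [-0.23311102 -0.25317526 -2.16022013]
(0.032, array([0.4857, 0.1945, 0.0732]), np.float64(0.003))
(0.034, array([0.4849, 0.1944, 0.0714]), np.float64(0.0029))
(0.036, array([0.4853, 0.1954, 0.0697]), np.float64(0.0022))
(0.038, array([0.4867, 0.1936, 0.0692]), np.float64(0.0023))
(0.04, array([0.4883, 0.1925, 0.0705]), np.float64(0.0019))
```

Free, with no contact load. I'll withdraw along −x by 45 mm and check the forces partway.

Request:
{"op": "drive_tool", "data": {
  "rows": [
    {"dx": 0,"dy": -0.06,"dz": 0,"wx": 0,"wy": 0,"wz": 0,"hand": 15},
    {"dx": 0,"dy": -0.14,"dz": 0,"wx": 0,"wy": 0,"wz": 0,"hand": 15},
    {"dx": 0,"dy": -0.22,"dz": 0,"wx": 0,"wy": 0,"wz": 0,"hand": 15},
    {"dx": 0,"dy": -0.3,"dz": 0,"wx": 0,"wy": 0,"wz": 0,"hand": 15},
    {"dx": 0,"dy": -0.3,"dz": 0,"wx": 0,"wy": 0,"wz": 0,"hand": 15}
  ]
}}

```text
clock: 19.85
eef_pos: [0.458, 0.1931, 0.1898]
tool_rot: [0.707, 0.707, -0.0, -0.0]
ft_force: [-1.0, -0.0, -2.1]
grip_width: 0.0233
grasp_force: 59.9
```

Request:
{"op": "drive_tool", "data": {
  "rows": [
    {"dx": 0,"dy": -0.08,"dz": 0,"wx": 0,"wy": 0,"wz": 0,"hand": 15},
    {"dx": 0,"dy": -0.18,"dz": 0,"wx": 0,"wy": 0,"wz": 0,"hand": 15},
    {"dx": 0,"dy": -0.3,"dz": 0,"wx": 0,"wy": 0,"wz": 0,"hand": 15},
    {"dx": 0,"dy": -0.45,"dz": 0,"wx": 0,"wy": 0,"wz": 0,"hand": 15},
    {"dx": 0,"dy": -0.6,"dz": 0,"wx": 0,"wy": 0,"wz": 0,"hand": 15},
    {"dx": 0,"dy": -0.6,"dz": 0,"wx": 0,"wy": 0,"wz": 0,"hand": 15},
    {"dx": 0,"dy": -0.6,"dz": 0,"wx": 0,"wy": 0,"wz": 0,"hand": 15}
  ]
}}

```text
clock: 20.55
eef_pos: [0.4286, 0.1932, 0.19]
tool_rot: [0.707, 0.707, 0.0, 0.0]
ft_force: [1.1, -0.3, -1.9]
grip_width: 0.0233
grasp_force: 60.0
```

Request:
{"op": "drive_tool", "data": {
  "rows": [
    {"dx": 0,"dy": -0.1,"dz": -0.4,"wx": 0,"wy": 0,"wz": 0,"hand": 15},
    {"dx": 0,"dy": -0.1,"dz": -1.0,"wx": 0,"wy": 0,"wz": 0,"hand": 15},
    {"dx": 0,"dy": 0,"dz": -1.6,"wx": 0,"wy": 0,"wz": 0,"hand": 15},
    {"dx": -0.3,"dy": 0,"dz": -2.0,"wx": 0,"wy": 0,"wz": -0.1,"hand": 15},
    {"dx": -0.8,"dy": 0,"dz": -2.2,"wx": 0,"wy": 0,"wz": -0.3,"hand": 15},
    {"dx": -1.5,"dy": 0,"dz": -2.2,"wx": 0,"wy": 0,"wz": -0.6,"hand": 15},
    {"dx": -2.3,"dy": 0,"dz": -2.2,"wx": 0,"wy": 0,"wz": -0.9,"hand": 15},
    {"dx": -3.1,"dy": 0,"dz": -2.2,"wx": 0,"wy": 0,"wz": -1.2,"hand": 15},
    {"dx": -3.9,"dy": 0.05,"dz": -2.2,"wx": 0,"wy": 0,"wz": -1.5,"hand": 15},
    {"dx": -4.7,"dy": 0.1,"dz": -2.2,"wx": 0,"wy": 0,"wz": -1.8,"hand": 15},
    {"dx": -5.5,"dy": 0.1,"dz": -2.2,"wx": 0,"wy": 0,"wz": -2.2,"hand": 15},
    {"dx": -6.3,"dy": 0.15,"dz": -2.2,"wx": 0,"wy": 0,"wz": -2.6,"hand": 15},
    {"dx": -7.1,"dy": 0.15,"dz": -2.2,"wx": 0,"wy": 0,"wz": -3.0,"hand": 15},
    {"dx": -7.9,"dy": 0.2,"dz": -2.2,"wx": 0,"wy": 0,"wz": -3.4,"hand": 15},
    {"dx": -8.7,"dy": 0.2,"dz": -2.2,"wx": 0,"wy": 0,"wz": -3.8,"hand": 15},
    {"dx": -9.5,"dy": 0.23,"dz": -2.2,"wx": 0,"wy": 0,"wz": -4.1,"hand": 15},
    {"dx": -10.2,"dy": 0.23,"dz": -2.2,"wx": 0,"wy": 0,"wz": -4.29,"hand": 15},
    {"dx": -10.6,"dy": 0.23,"dz": -2.2,"wx": 0,"wy": 0,"wz": -4.29,"hand": 15},
    {"dx": -10.81,"dy": 0.23,"dz": -2.2,"wx": 0,"wy": 0,"wz": -4.29,"hand": 15},
    {"dx": -10.81,"dy": 0.23,"dz": -2.2,"wx": 0,"wy": 0,"wz": -4.29,"hand": 15}
  ]
}}

```text
clock: 22.55
eef_pos: [0.4399, -0.3484, 0.2991]
tool_rot: [0.564, 0.826, 0.0, -0.0]
ft_force: [-0.1, -0.1, -2.1]
grip_width: 0.0235
grasp_force: 59.8
```

Request:
{"op": "drive_tool", "data": {
  "rows": [
    {"dx": 0,"dy": 0,"dz": 0.4,"wx": 0,"wy": 0,"wz": 0,"hand": 15},
    {"dx": 0,"dy": 0,"dz": 1.0,"wx": 0,"wy": 0,"wz": 0,"hand": 15},
    {"dx": 0,"dy": 0,"dz": 1.5,"wx": 0,"wy": 0,"wz": 0,"hand": 15},
    {"dx": 0,"dy": 0,"dz": 1.8,"wx": 0,"wy": 0,"wz": 0,"hand": 15},
    {"dx": 0,"dy": 0,"dz": 1.88,"wx": 0,"wy": 0,"wz": 0,"hand": 15},
    {"dx": 0,"dy": 0,"dz": 1.88,"wx": 0,"wy": 0,"wz": 0,"hand": 15},
    {"dx": 0,"dy": 0,"dz": 1.88,"wx": 0,"wy": 0,"wz": 0,"hand": 15}
  ]
}}

```text
clock: 23.25
eef_pos: [0.4408, -0.3472, 0.2071]
tool_rot: [0.563, 0.827, -0.0, 0.001]
ft_force: [0.7, -0.2, -1.5]
grip_width: 0.0233
grasp_force: 59.7
```

Run:
```python
from lidfit import *
o=bot.get_obs();print(o['clock'],o['eef_pos'],o['ft_force']); plan([.4402,-.3473,.2055],.374); plan([.5147,-.3181,.2055],.374)
t=snap('top'); np.save('t4.npy',t)
for ch in 'sg':
  E=edges(t,'top',(.4885,.195),.036,.072,ch=ch); print('lid now',circfit((.4885,.195),E))
for d in bot.outline_of('top','lid')[:2]:
  v,u=np.nonzero(d['region']); print(d['score'],at_z('top',u.mean(),v.mean(),.036))
hsv=cv2.cvtColor(t,cv2.COLOR_RGB2HSV).astype(int); q=proj('top',[.4885,.195,.058]).astype(int); print(q)
m=np.zeros(t.shape[:2],bool); sl=np.s_[q[1]-9:q[1]+10,q[0]-14:q[0]+15]; m[sl]=(hsv[sl][...,1]>90); v,u=np.nonzero(m); print('bar',len(u),u.mean(),v.mean(),u.min(),u.max(),v.min(),v.max(),at_z('top',u.mean(),v.mean(),.058))
```

```text
23.25 [ 0.4408007  -0.34722711  0.20710125] [ 0.68870114 -0.20546882 -1.52127076]
d [ 0.003 -0.012  0.032] w [0.013 0.02  0.011]
d [1.000e-03 1.589e+00 3.400e-02] w [0.013 0.02  0.011]
lid now (array([0.4883, 0.1939, 0.0714]), np.float64(0.0003))
lid now (array([0.4867, 0.1916, 0.0721]), np.float64(0.0014))
0.88 [0.48896071 0.19426256 0.036     ]
[246 217]
bar 42 246.95238095238096 217.78571428571428 237 257 217 219 [0.48882169 0.19241018 0.058     ]
```

The lid is home at about (0.488, 0.194) on the rest at (0.4885, 0.195). Next I'll slide the lifter back into the fork.

Request:
{"op": "drive_tool", "data": {
  "rows": [
    {"dx": 0,"dy": 0.2,"dz": 0,"wx": 0,"wy": 0,"wz": 0,"hand": 15},
    {"dx": 0,"dy": 0.45,"dz": 0,"wx": 0,"wy": 0,"wz": 0,"hand": 15},
    {"dx": 0,"dy": 0.7,"dz": 0,"wx": 0,"wy": 0,"wz": 0,"hand": 15},
    {"dx": 0,"dy": 0.95,"dz": 0,"wx": 0,"wy": 0,"wz": 0,"hand": 15},
    {"dx": 0,"dy": 1.2,"dz": 0,"wx": 0,"wy": 0,"wz": 0,"hand": 15},
    {"dx": 0,"dy": 1.4,"dz": 0,"wx": 0,"wy": 0,"wz": 0,"hand": 15},
    {"dx": 0,"dy": 1.55,"dz": 0,"wx": 0,"wy": 0,"wz": 0,"hand": 15},
    {"dx": 0,"dy": 1.59,"dz": 0,"wx": 0,"wy": 0,"wz": 0,"hand": 15},
    {"dx": 0,"dy": 1.59,"dz": 0,"wx": 0,"wy": 0,"wz": 0,"hand": 15},
    {"dx": 0,"dy": 1.59,"dz": 0,"wx": 0,"wy": 0,"wz": 0,"hand": 15}
  ]
}}

```text
clock: 24.35
eef_pos: [0.5136, -0.3185, 0.2057]
tool_rot: [0.563, 0.826, -0.0, -0.0]
ft_force: [0.2, -1.0, -2.0]
grip_width: 0.0231
grasp_force: 59.8
```

Request:
{"op": "drive_tool", "data": {
  "rows": [
    {"dx": 0,"dy": 0,"dz": 0.05,"wx": 0,"wy": 0,"wz": 0,"hand": 15},
    {"dx": 0,"dy": 0,"dz": 0.1,"wx": 0,"wy": 0,"wz": 0,"hand": 15},
    {"dx": 0,"dy": 0,"dz": 0.15,"wx": 0,"wy": 0,"wz": 0,"hand": 15},
    {"dx": 0,"dy": 0,"dz": 0.18,"wx": 0,"wy": 0,"wz": 0,"hand": 15},
    {"dx": 0,"dy": 0,"dz": 0.2,"wx": 0,"wy": 0,"wz": 0,"hand": 15},
    {"dx": 0,"dy": 0,"dz": 0.2,"wx": 0,"wy": 0,"wz": 0,"hand": 15},
    {"dx": 0,"dy": 0,"dz": 0.2,"wx": 0,"wy": 0,"wz": 0,"hand": 15}
  ]
}}

```text
clock: 25.05
eef_pos: [0.5141, -0.3184, 0.1958]
tool_rot: [0.563, 0.826, 0.0, 0.0]
ft_force: [0.1, -0.4, -2.0]
grip_width: 0.0234
grasp_force: 59.8
```

Still hanging free at z 0.1958, so I'll lower in small steps until it seats.

Request:
{"op": "drive_tool", "data": {
  "rows": [
    {"dx": 0,"dy": 0,"dz": 0.02,"wx": 0,"wy": 0,"wz": 0,"hand": 15},
    {"dx": 0,"dy": 0,"dz": 0.04,"wx": 0,"wy": 0,"wz": 0,"hand": 15},
    {"dx": 0,"dy": 0,"dz": 0.06,"wx": 0,"wy": 0,"wz": 0,"hand": 15},
    {"dx": 0,"dy": 0,"dz": 0.06,"wx": 0,"wy": 0,"wz": 0,"hand": 15},
    {"dx": 0,"dy": 0,"dz": 0.06,"wx": 0,"wy": 0,"wz": 0,"hand": 15}
  ]
}}

```text
clock: 25.55
eef_pos: [0.514, -0.3183, 0.1927]
tool_rot: [0.563, 0.826, 0.0, -0.0]
ft_force: [-0.5, 0.0, -3.3]
grip_width: 0.0233
grasp_force: 59.8
```

Request:
{"op": "drive_tool", "data": {
  "rows": [
    {"dx": 0,"dy": 0,"dz": 0.02,"wx": 0,"wy": 0,"wz": 0,"hand": 15},
    {"dx": 0,"dy": 0,"dz": 0.02,"wx": 0,"wy": 0,"wz": 0,"hand": 15},
    {"dx": 0,"dy": 0,"dz": 0.02,"wx": 0,"wy": 0,"wz": 0,"hand": 15}
  ]
}}

```text
clock: 25.85
eef_pos: [0.5141, -0.3184, 0.1919]
tool_rot: [0.563, 0.826, 0.0, 0.0]
ft_force: [0.3, -1.0, -1.2]
grip_width: 0.0232
grasp_force: 59.9
```

Request:
{"op": "drive_tool", "data": {
  "rows": [
    {"dx": 0,"dy": 0,"dz": 0.01,"wx": 0,"wy": 0,"wz": 0,"hand": 15},
    {"dx": 0,"dy": 0,"dz": 0.02,"wx": 0,"wy": 0,"wz": 0,"hand": 15},
    {"dx": 0,"dy": 0,"dz": 0.02,"wx": 0,"wy": 0,"wz": 0,"hand": 15},
    {"dx": 0,"dy": 0,"dz": 0.02,"wx": 0,"wy": 0,"wz": 0,"hand": 15}
  ]
}}

```text
clock: 26.25
eef_pos: [0.5141, -0.3184, 0.1919]
tool_rot: [0.563, 0.826, 0.0, 0.001]
ft_force: [-2.3, 1.0, 5.5]
grip_width: 0.0239
grasp_force: 60.6
```

It's seated at the same height as before. I'll open and raise clear.

Request:
{"op": "drive_tool", "data": {
  "rows": [
    {"dx": 0,"dy": 0,"dz": 0,"wx": 0,"wy": 0,"wz": 0,"hand": 30},
    {"dx": 0,"dy": 0,"dz": 0,"wx": 0,"wy": 0,"wz": 0,"hand": 60},
    {"dx": 0,"dy": 0,"dz": 0,"wx": 0,"wy": 0,"wz": 0,"hand": 60},
    {"dx": 0,"dy": 0,"dz": 0,"wx": 0,"wy": 0,"wz": 0,"hand": 60},
    {"dx": 0,"dy": 0,"dz": 0,"wx": 0,"wy": 0,"wz": 0,"hand": 60},
    {"dx": 0,"dy": 0,"dz": -0.3,"wx": 0,"wy": 0,"wz": 0,"hand": 60},
    {"dx": 0,"dy": 0,"dz": -0.7,"wx": 0,"wy": 0,"wz": 0,"hand": 60},
    {"dx": 0,"dy": 0,"dz": -1.3,"wx": 0,"wy": 0,"wz": 0,"hand": 60},
    {"dx": 0,"dy": 0,"dz": -2.0,"wx": 0,"wy": 0,"wz": 0,"hand": 60},
    {"dx": 0,"dy": 0,"dz": -2.6,"wx": 0,"wy": 0,"wz": 0,"hand": 60},
    {"dx": 0,"dy": 0,"dz": -2.6,"wx": 0,"wy": 0,"wz": 0,"hand": 60},
    {"dx": 0.5,"dy": -0.8,"dz": -2.6,"wx": 0,"wy": 0,"wz": 0,"hand": 60},
    {"dx": 1.0,"dy": -1.6,"dz": -2.6,"wx": 0,"wy": 0,"wz": 0,"hand": 60},
    {"dx": 1.5,"dy": -2.4,"dz": -2.6,"wx": 0,"wy": 0,"wz": 0,"hand": 60},
    {"dx": 2.0,"dy": -3.0,"dz": -2.6,"wx": 0,"wy": 0,"wz": 0,"hand": 60},
    {"dx": 2.0,"dy": -3.0,"dz": -2.6,"wx": 0,"wy": 0,"wz": 0,"hand": 60},
    {"dx": 2.0,"dy": -3.0,"dz": -2.6,"wx": 0,"wy": 0,"wz": 0,"hand": 60}
  ]
}}

```text
clock: 27.95
eef_pos: [0.3373, -0.28, 0.3207]
tool_rot: [0.564, 0.826, 0.0, 0.0]
ft_force: [0.3, 1.1, 0.4]
grip_width: 0.0602
grasp_force: 0.0
```

Run:
```python
from lidfit import *
o=bot.get_obs();print(o['clock'],o['eef_pos'],o['ft_force'],o['grip_width'])
t=snap('top');s=snap('side');t0=np.load('t.npy');s0=np.load('s.npy')
for ch in 'sg': print('lid',circfit((.4885,.194),edges(t,'top',(.4885,.194),.036,.072,ch=ch)))
# compare image patch of the stand/lifter with the start
for c,a,b,(u0,u1,v0,v1) in(('top',t0,t,(365,412,182,232)),('side',s0,s,(326,345,200,262))):
    d=np.abs(a[v0:v1,u0:u1].astype(int)-b[v0:v1,u0:u1]).sum(2); print(c,'diff mean',d.mean().round(1),'frac>60',(d>60).mean().round(3))
    sh,_=cv2.phaseCorrelate(a[v0:v1,u0:u1].mean(2).astype(np.float32),b[v0:v1,u0:u1].mean(2).astype(np.float32)); print(sh)
for c,n in(('side','lifter'),('side','lifter_grip'),('top','lifter_grip'),('top','clip_jar'),('top','soap_bar_0'),('top','balm_tin_0')): print(c,n,[(round(d['score'],2),np.round(d['extent'],1).tolist()) for d in bot.look_for(c,n)[:1]])
```

```text
27.95 [ 0.33731646 -0.27996025  0.32074692] [0.28644819 1.08351202 0.41373222] 0.06021268179519744
lid (array([0.4883, 0.194 , 0.0714]), np.float64(0.0003))
lid (array([0.4866, 0.1914, 0.0722]), np.float64(0.0014))
top diff mean 18.6 frac>60 0.051
(-0.269243453132443, -0.19129591892105324)
side diff mean 22.9 frac>60 0.089
(0.059055351551467794, -0.022678526727183623)
side lifter [(0.65, [336.6, 224.6, 8.9, 44.1])]
side lifter_grip [(0.52, [334.4, 225.8, 10.5, 48.7])]
top lifter_grip []
top clip_jar [(0.84, [365.1, 171.4, 17.8, 18.9])]
top soap_bar_0 [(0.86, [288.4, 170.8, 16.8, 22.8])]
top balm_tin_0 [(0.54, [194.7, 216.2, 21.0, 21.5])]
```

```bash
python3 -c "
from workcell import bot
print(bot.job_done())"
```

```text
the job is handed in; nothing more can be done
None
```

I handed the job in at about 28 s: by camera and force readings, the lid sits fully home on the wooden rest and the lifter hangs back in its stand's fork, but the judge returned no verdict.

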